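# Load finish samples onto the C-hook stand and close it with its keeper

## Task

Put the finish samples on the display stand: lift the brass keeper sleeve off its post to open the mouth of the hook, then take every sample chip from the wooden block and thread its eye over the free end and round the curved bar so that the chips hang freely from the hook. Then slide the keeper back over the post, fully down on its shoulder, so that no chip can come off; drop no chip, and leave the red candle and the ink bottle where they stand.

Things in the scene. Friction and masses are not known exactly. Their poses are not given: they have to be found in the camera images.
- stand_foot (a point): underside centre of the sample stand's round foot, right below the centre of the C-hook's arc. The stand is fixed: a dark wooden disc, 202 mm across, its top 12 mm above the desk, carrying a level C-hook of steel bar and an upright steel post
- ring_centre (a point): centre of the C-hook's arc, at the height of the bar's axis, 105 mm above the desk; z is up. The bar is 6 mm round steel, bent level to a radius of 75 mm (to its axis). From above, with angles counted anticlockwise from this point's x axis, the free end is at -150 degrees and the bar runs anticlockwise (through -90 and 0) to +50 degrees
- hook_tip (a point): the bar's free end (its very end, rounded), on the bar's axis, 105 mm above the desk
- hook_bend (a point): the other end of the arc (+50 degrees), where the bar bends down into the leg that stands on the foot
- post_top (a point): centre of the post's top, 129 mm above the desk; z is up. The post stands before the bar's free end, its axis 31 mm from that end in line with the bar there, which leaves a gap of 24 mm (20 mm at the shoulder and below). It is 14 mm thick with a tapered top; a shoulder 85 mm above the desk, 21 mm across, carries the keeper
- keeper_mid (a point): centre of the keeper, half-way up: a loose brass sleeve, 52 mm outside, 17 mm bore, 36 mm tall, about 120 g; z along the bore. It starts on the post, seated on the shoulder (this point then 103 mm above the desk), where it narrows the hook's mouth to 5 mm, less than a chip's thickness
- block_mid (a point): centre of the underside of the pale wooden chip block (fixed, 230 x 66 x 30 mm); x runs along the block and y across it. It has five slots across it, 9.5 mm wide, 40 mm apart along x, the middle one at this point, with floors 8 mm above the desk, in which the chips stand upright
- candle_mid (a point): the red pillar candle, 57 mm across, 114 mm tall, half-way up: leave it where it stands
- ink_mid (a point): the square dark blue ink bottle with a black cap, 46 mm wide, 52 mm tall, half-way up: leave it where it stands
- walnut_mid (a point): centre of the dark brown walnut sample chip, a rigid plate 8 mm thick (x), 44 mm wide (y) and 78 mm tall (z), 50 g; it starts upright in one slot of the block, the eye at the top; both faces are alike. Absent in some starts
- walnut_eye (a point): centre of the dark brown walnut chip's round eye, an 18 mm hole (brass-edged) right through its thickness along x, 23 mm above the chip's centre, 16 mm below its top edge
- marble_mid (a point): centre of the pale veined marble sample chip, a rigid plate 8 mm thick (x), 44 mm wide (y) and 78 mm tall (z), 50 g; it starts upright in one slot of the block, the eye at the top; both faces are alike. Absent in some starts
- marble_eye (a point): centre of the pale veined marble chip's round eye, an 18 mm hole (brass-edged) right through its thickness along x, 23 mm above the chip's centre, 16 mm below its top edge
- terracotta_mid (a point): centre of the orange-red terracotta sample chip, a rigid plate 8 mm thick (x), 44 mm wide (y) and 78 mm tall (z), 50 g; it starts upright in one slot of the block, the eye at the top; both faces are alike. Absent in some starts
- terracotta_eye (a point): centre of the orange-red terracotta chip's round eye, an 18 mm hole (brass-edged) right through its thickness along x, 23 mm above the chip's centre, 16 mm below its top edge
- green_mid (a point): centre of the green painted sample chip, a rigid plate 8 mm thick (x), 44 mm wide (y) and 78 mm tall (z), 50 g; it starts upright in one slot of the block, the eye at the top; both faces are alike. Absent in some starts
- green_eye (a point): centre of the green painted chip's round eye, an 18 mm hole (brass-edged) right through its thickness along x, 23 mm above the chip's centre, 16 mm below its top edge
- blue_mid (a point): centre of the blue painted sample chip, a rigid plate 8 mm thick (x), 44 mm wide (y) and 78 mm tall (z), 50 g; it starts upright in one slot of the block, the eye at the top; both faces are alike. Absent in some starts
- blue_eye (a point): centre of the blue painted chip's round eye, an 18 mm hole (brass-edged) right through its thickness along x, 23 mm above the chip's centre, 16 mm below its top edge
Not all that is in view belongs to the job. Of the things shaped like the part that bears walnut_mid, the dark wooden one is meant. What is shaped like the part that bears keeper_mid but purple or turquoise is not meant.

How it is judged (in metres and radians):
On the way, in this order (a step that is already met when the one before it is completed fails the run):
1. the keeper has been taken off the post and is clear of it (horizontal distance between keeper_mid and post_top above 0.05 m), for 0.2 s.
2. every sample chip there is has its eye on the C-hook (distance between walnut_eye and ring_centre between 0.065 and 0.085 m and z of walnut_eye in the frame of ring_centre between -0.012 and 0.003 m and angle between each of walnut_eye, marble_eye, terracotta_eye, green_eye, blue_eye's own z axis and vertical below 0.4 rad and distance between marble_eye and ring_centre between 0.065 and 0.085 m and z of marble_eye in the frame of ring_centre between -0.012 and 0.003 m and distance between terracotta_eye and ring_centre between 0.065 and 0.085 m and z of terracotta_eye in the frame of ring_centre between -0.012 and 0.003 m and distance between green_eye and ring_centre between 0.065 and 0.085 m and z of green_eye in the frame of ring_centre between -0.012 and 0.003 m and distance between blue_eye and ring_centre between 0.065 and 0.085 m and z of blue_eye in the frame of ring_centre between -0.012 and 0.003 m), for 0.3 s.
At the end, for the whole second after the job is handed in: every chip present hangs at rest with the bar through its eye (eye centre within 10 mm of the bar's circle and 0 to 12 mm below its axis, chip within 23 degrees of upright); keeper on the post, upright, within 4 mm of its axis and 3.5 mm of its seat (all of step 2 and linear speed of each of walnut, marble, terracotta, green, blue below 0.05 m/s and horizontal distance between keeper_mid and post_top below 0.004 m and z of keeper_mid in the frame of post_top below -0.0225 m and angle between keeper_mid's own z axis and vertical below 0.1 rad); the robot touches nothing.
It fails at once if a chip has fallen off the block or the hook (height (world z) of any of walnut_eye, marble_eye, terracotta_eye, green_eye, blue_eye below 0.045 m).
It fails at once if the candle was pushed or tipped (distance of candle_mid from where it was at the start of the episode above 0.025 m or angle between candle_mid's own z axis and vertical above 0.4 rad).
It fails at once if the ink bottle was pushed aside (distance of ink_mid from where it was at the start of the episode above 0.025 m).
Of walnut, marble, terracotta, green, blue only 3 to 5 are there at a start; the rules pass over those that are not, and their reading is None.
At some moment in a run one of keeper may be knocked a few centimetres aside while the robot is not near it.
It also fails if it takes over 210 s, if anything falls off the work surface, if the arm or the gripper's body presses on something with over 40 N, if the wrist force passes 120 N, or if a joint passes its speed limit or range.

## Robot

A 6-joint arm with a two-finger parallel gripper is mounted at the origin on a cart in front of the work surface, level with it; the furniture and walls round the work are solid. World frame = base frame: x ahead of the robot, y to its left, z up, the work surface at z = 0. Lengths are in m, angles in degrees, forces in N, time in s.
With the tool pointing down it reaches from about 0.375 to 0.9 m from the base axis. Payload 3.1 kg.
Tool frame: the origin (TCP) lies between the finger pads; the fingertips stand 11 mm ahead of it and the grasp point (between the pads) lies 8 mm behind it; z points along the fingers, y is the line along which they close (so a half turn about z gives the same grasp; the last joint's range is limited). The gripper opens to 87 mm and grips with 3 to 60 N. Pads are 19 mm wide; open, the fingers measure 117 mm over their backs; the gripper's body (75 mm by 190 mm) begins 51 mm behind the grasp point.
Start: joints at [64.945, 30.224, 82.088, -0, 67.689, -10.227], TCP at [0.16, 0.604, 0.234] pointing down, gripper open.
Joint ranges: [-176.69, 176.69], [-43.24, 126.21], [12.49, 139.97], [-82, 262], [0, 151.66], [-163.58, 163.58]. Speed limits (degrees/s): [159.86, 159.86, 180, 180, 180, 180].

## Interface

Orientations are given as a 3x3 rotation matrix whose columns are the frame's x, y, z axes.
In Python, from rig import bot gives the robot as it stands.
- The arm moves only by the tool apply_moves, never from a script. Its argument "steps" is a list that holds one entry, the list of rows, each a list of 7 numbers: the shift along the tool's x, y, z in cm, then the turn, a rotation vector about the tool's x, y, z in degrees, then the gripper command: -1 is shut, 1 is fully open, values between are in proportion. In form: [[[dx, dy, dz, rx, ry, rz, jaw], ...]]. A call has 1 to 20 rows; each row is the pose to reach, as a shift and turn from the pose commanded when the call began, along the tool's axes at that moment; what a row does not reach only later rows make up. A row lasts 1/8 s, in which the tool goes at most 62.5 mm and 10.7 degrees, less where a joint would pass 70% of its speed; a pose out of reach is approached as far as the arm can. A call with a gripper value outside its range is refused whole. The fingers move at their own pace and stop on an object; the grip force is fixed at half the most. Time passes only in rows, so rows that repeat a pose let the fingers close. It gives the time, the measured TCP pose, the force, the opening and the grip force at its end, in the units of the state.
- bot.read_state(): the state, without advancing time (a new reading comes with each control period).
- bot.capture(name): name is "side" or "top" or "wrist"; returns the picture (384x512x3 uint8, blue, green, red); there is no depth.
- bot.camera_model(name): a dict with "intrinsics" (3x3 intrinsics, pixels), "R" (3x3) and "t" (3): a world point X has camera coordinates R X + t. Camera axes: x right, y down, z forward; pixel columns grow to the right and rows downward; lengths in m; the calibration is good to about 2 mm. A picture is of the moment at which its call begins: read the wrist's pose just before it. camera_model takes no time and is no camera call; for the wrist camera it gives the pose at the moment of the call.
- bot.hand_in(): hands the job in; it is judged then, once.
The state is a dict: "time_s": time; "joint_positions": joint angles; "qvel": joint speeds; "tau": joint torques, N m; "position": TCP position; "tcp_rot": TCP orientation; "force": force on the tool from outside, world axes, zero at the start; "moment": the same for the moment, N m; "opening": opening from 0.0 (shut) to 1.0 (fully open); "grasp_force": force on a finger pad.
Only numpy, scipy, OpenCV 4.12 (cv2) and the standard library are available. Lean on these libraries where they do the work, as an engineer would, in place of code of your own. Each camera call takes 0.05 s, during which the arm holds its last target. There are 200 camera calls.

## Working session

There is one attempt and no reset: what is moved stays moved. The work goes in short steps, Python scripts to look and compute and a tool call to move; the robot and the scene stay as the last step left them, time stands still between calls to the robot, and variables do not carry over. Pictures are saved under pics/ and viewed, at most 14 in all, crops included, and the job is handed in when it is done.

Besides the shell and the picture viewer there is one more tool, called as name([rows], argument=value, ...), one row to a line, values as JSON. apply_moves: Moves the arm, as the interface text tells. Its arguments: {"type":"object","properties":{"steps":{"type":"array","items":{"type":"array","items":{"type":"array","items":{"type":"number"}}}}},"required":["steps"]}

```bash
mkdir -p pics; ls; python3 - <<'E'
from rig import bot
import cv2,numpy as np
a=bot.capture("top");b=bot.capture("side")
cv2.imwrite("pics/t0.png",a);cv2.imwrite("pics/s0.png",b)
np.set_printoptions(precision=4,suppress=True)
for n in("top","side","wrist"):
    m=bot.camera_model(n);print(n,m["intrinsics"],m["R"],m["t"])
s=bot.read_state();print(s["tcp_rot"],s["position"])
E
```

```text
pics
top [[406.6109   0.     256.3588]
 [  0.     406.6109 187.2753]
 [  0.       0.       1.    ]] [[-0.0256 -0.9995  0.0177]
 [-0.9964  0.0241 -0.0811]
 [ 0.0807 -0.0197 -0.9965]] [-0.0275  0.5534  1.0746]
side [[406.8588   0.     265.5941]
 [  0.     406.8588 185.8513]
 [  0.       0.       1.    ]] [[ 0.8399 -0.5428  0.0004]
 [-0.2484 -0.3851 -0.8888]
 [ 0.4826  0.7464 -0.4582]] [-0.4542  0.2151  0.6824]
wrist [[294.3518   0.     255.2621]
 [  0.     294.3518 191.6085]
 [  0.       0.       1.    ]] [[ 0.255   0.9669 -0.0018]
 [ 0.9227 -0.2428  0.2996]
 [ 0.2893 -0.078  -0.9541]] [-0.6256 -0.0376  0.3925]
[[-0.9667  0.2559 -0.0009]
 [ 0.2559  0.9667 -0.0018]
 [ 0.0004 -0.002  -1.    ]] [0.1596 0.6036 0.2327]
```

View pics/t0.png

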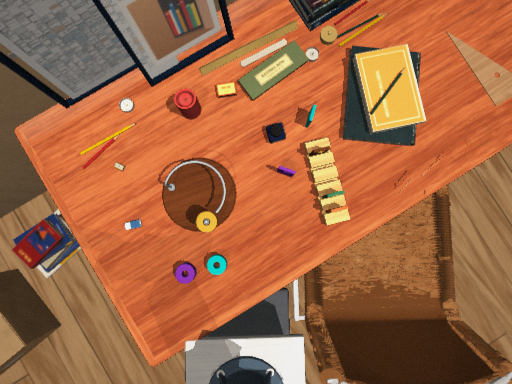

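View pics/s0.png

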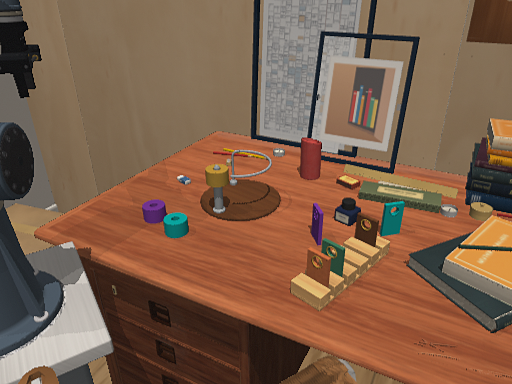

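The top view shows the stand disc at about (199,193) with the brass keeper at (206,222) and the block at (327,180). The block holds walnut, green and terracotta chips. The purple and turquoise plates and rings are decoys. The candle is at (186,103) and the ink bottle at (275,132).

```bash
cat > h.py <<'E'
import cv2,numpy as np
from rig import bot
np.set_printoptions(precision=4,suppress=True)
def cast(m,uv,z):
    """pixels -> world points on plane height z"""
    uv=np.atleast_2d(np.asarray(uv,float)); R,t=m["R"],m["t"]
    d=np.c_[uv,np.ones(len(uv))]@np.linalg.inv(m["intrinsics"]).T@R
    c=-R.T@t
    return (c+d*((z-c[2])/d[:,2])[:,None])[:,:2]
def proj(m,X):
    x=(np.atleast_2d(X)@m["R"].T+m["t"])@m["intrinsics"].T
    return x[:,:2]/x[:,2:]
def mask(im,lo,hi,roi=None):
    k=cv2.inRange(cv2.cvtColor(im,cv2.COLOR_BGR2HSV),lo,hi)
    if roi:
        q=np.zeros_like(k);x,y,w,h=roi;q[y:y+h,x:x+w]=k[y:y+h,x:x+w];k=q
    return k
def big(k):
    return max(cv2.findContours(k,cv2.RETR_EXTERNAL,cv2.CHAIN_APPROX_NONE)[0],key=cv2.contourArea)[:,0,:]
def fitcircle(p):
    A=np.c_[2*p,np.ones(len(p))];s=np.linalg.lstsq(A,(p**2).sum(1),rcond=None)[0]
    return s[:2],np.sqrt(s[2]+s[:2]@s[:2])
E
python3 - <<'E'
from h import *
a=cv2.imread("pics/t0.png");b=cv2.imread("pics/s0.png");m=bot.camera_model("top")
hs=cv2.cvtColor(a,cv2.COLOR_BGR2HSV)
for n,(u,v) in dict(disc=(190,205),desk=(140,200),keep=(200,222),ring=(226,190),block=(325,172),terr=(335,211),green=(332,196),wal=(317,152),candle=(186,97)).items():print(n,hs[v,u])
c=np.vstack([np.hstack([cv2.resize(a[145:245,150:250],(400,400),interpolation=2),cv2.resize(a[130:230,290:390],(400,400),interpolation=2)])])
cv2.imwrite("pics/c1.png",c)
E
```

```text
disc [ 10 187 116]
desk [ 10 174 229]
keep [ 22 183 238]
ring [ 11 201 117]
block [ 26 110 243]
terr [ 13 171 241]
green [ 31 118 138]
wal [ 16 189  85]
candle [  3 176 219]
```

View pics/c1.png

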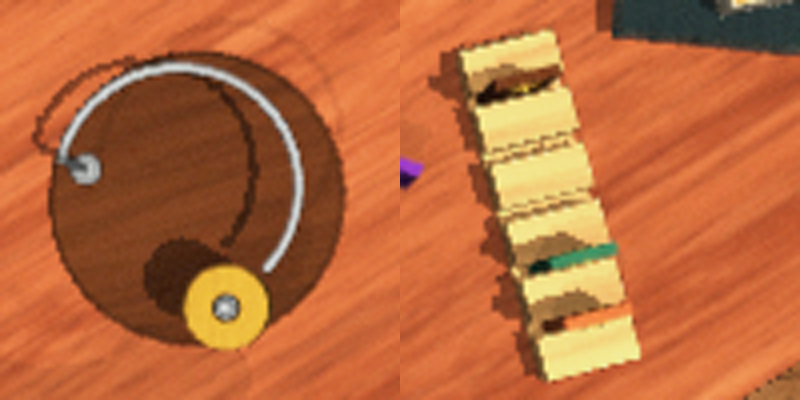

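The crop shows the bar as a light arc from the bend at about (166,184) to the free tip at about (216.7,212.5), with the keeper centred near (206.5,222). Green, terracotta and walnut stand in slots 4, 5 and 1 of the block.

```bash
python3 - <<'E'
from h import *
a=cv2.imread("pics/t0.png");m=bot.camera_model("top")
d=big(cv2.morphologyEx(mask(a,(0,60,20),(20,255,150),(155,150,90,90)),cv2.MORPH_OPEN,np.ones((3,3))))
h=cv2.convexHull(d)[:,0,:]
k=big(mask(a,(18,120,120),(30,255,255),(190,205,35,35)))
kc=cast(m,k,0.121);kc=cv2.minEnclosingCircle(kc.astype(np.float32)*1000);print("keeper",kc)
r=mask(a,(0,0,120),(180,90,255),(155,150,90,66));v,u=np.nonzero(r)
p=cast(m,np.c_[u,v],0.105)
c,R=fitcircle(p)
for i in range(5):
    e=abs(np.hypot(*(p-c).T)-R);q=p[e<.004];c,R=fitcircle(q)
print("ring",c,R,len(q),len(p))
print("disc",cv2.minEnclosingCircle(cast(m,d,0.012).astype(np.float32)*1000))
post=np.array(kc[0])/1000
tip=cast(m,[216.75,212.5],.105)[0];bend=cast(m,[166,185],.105)[0]
v=post-c;print("|post-c|",np.hypot(*v),"yaw post",np.degrees(np.arctan2(v[1],v[0]))+172.5)
for n,x,t in(("tip",tip,-150),("bend",bend,50)):
    w=x-c;print(n,x,np.hypot(*w),np.degrees(np.arctan2(w[1],w[0]))-t)
bl=cv2.morphologyEx(mask(a,(20,50,150),(32,180,255),(295,130,70,100)),cv2.MORPH_CLOSE,np.ones((9,9)))
B=cast(m,big(bl),0.03).astype(np.float32)*1000
rc=cv2.minAreaRect(B);print("block",rc);
for n,z in(("cand",((186,98),.114)),("ink",((275,131),.052))):print(n,cast(m,z[0],z[1]))
bx=cv2.boxPoints(rc);print(bx)
# chip tops z .086: px
for n,ps in dict(walnut=[(309.5,155),(329,150)],green=[(324,197),(343,192)],terr=[(326,212),(347,208)]).items():print(n,cast(m,ps,.086),cast(m,ps,.03))
E
```

```text
keeper ((464.3752746582031, 85.13662719726562), 25.730731964111328)
ring [0.54   0.1154] 0.07482370260089934 285 318
disc ((539.346435546875, 115.0661392211914), 100.82427215576172)
|post-c| 0.08149448902311598 yaw post 14.300741416873848
tip [0.4855 0.0601] 0.07763894799754462 15.38897653657088
bend [0.557  0.1849] 0.07152488654917726 26.310717083787267
block ((564.829345703125, -230.63909912109375), (227.65980529785156, 67.50863647460938), 12.78686809539795)
cand [[0.7742 0.1314]]
ink [[ 0.699  -0.0941]]
[[ 446.3517 -222.9153]
 [ 461.2931 -288.7497]
 [ 683.307  -238.3629]
 [ 668.3656 -172.5285]]
walnut [[ 0.6271 -0.1784]
 [ 0.639  -0.2291]] [[ 0.636  -0.1871]
 [ 0.6485 -0.2405]]
green [[ 0.5184 -0.2115]
 [ 0.53   -0.2606]] [[ 0.5214 -0.2219]
 [ 0.5335 -0.2737]]
terr [[ 0.4802 -0.2151]
 [ 0.489  -0.269 ]] [[ 0.4811 -0.2257]
 [ 0.4903 -0.2826]]
```

```bash
cat > plan.py <<'E'
import numpy as np,json
from rig import bot
from scipy.spatial.transform import Rotation as Ro
def rdes(phi):
    y=np.array([np.cos(np.radians(phi)),np.sin(np.radians(phi)),0]);z=np.array([0,0,-1.]);return np.c_[np.cross(y,z),y,z]
def plan(wps,step=.03,ang=8.,hold=0,jaw0=None):
    """wps: (grasp x,y,z, phi, jaw); prints rows from the measured pose"""
    s=bot.read_state();R0=np.array(s["tcp_rot"]);p0=np.array(s["position"])
    g=p0-.008*R0[:,2];ph=np.degrees(np.arctan2(R0[1,1],R0[0,1]));rows=[]
    for w in wps:
        st=w[5] if len(w)>5 else step
        w0=np.r_[g,ph];w1=np.array(w[:4],float);w1[3]=ph+(w1[3]-ph+180)%360-180
        n=int(max(1,np.ceil(np.linalg.norm(w1[:3]-w0[:3])/st),np.ceil(abs(w1[3]-ph)/ang)))
        for i in range(1,n+1):
            q=w0+(w1-w0)*i/n;R=rdes(q[3]);p=q[:3]+.008*R[:,2]
            d=R0.T@(p-p0)*100;r=Ro.from_matrix(R0.T@R).as_rotvec(degrees=True)
            rows.append([round(float(x),2) for x in d]+[round(float(x),1) for x in r]+[w[4]])
        g,ph=w1[:3],w1[3]
    rows+= [rows[-1]]*hold
    print(len(rows));print(json.dumps([rows]).replace(" ",""))
def where():
    s=bot.read_state();R0=np.array(s["tcp_rot"]);p=np.array(s["position"])-.008*R0[:,2]
    print("t",s["time_s"],"grasp",p.round(4),"phi",np.degrees(np.arctan2(R0[1,1],R0[0,1])).round(2),"open",s["opening"],"gf",s["grasp_force"],"F",np.round(s["force"],1))
E
python3 -c "
from plan import *
plan([(0.464,0.085,0.26,44.5,1)],step=.045,hold=2)"
```

```text
16
[[[-3.05,-3.02,-0.13,-0.1,-0.0,2.2,1],[-6.1,-6.05,-0.27,-0.1,-0.0,4.4,1],[-9.15,-9.07,-0.4,-0.1,-0.0,6.6,1],[-12.2,-12.1,-0.53,-0.1,-0.0,8.8,1],[-15.25,-15.12,-0.67,-0.1,-0.0,11.0,1],[-18.3,-18.15,-0.8,-0.1,-0.0,13.1,1],[-21.35,-21.17,-0.93,-0.1,-0.0,15.3,1],[-24.4,-24.2,-1.07,-0.1,-0.0,17.5,1],[-27.45,-27.22,-1.2,-0.1,-0.0,19.7,1],[-30.5,-30.25,-1.33,-0.1,0.0,21.9,1],[-33.54,-33.27,-1.47,-0.1,0.0,24.1,1],[-36.59,-36.3,-1.6,-0.1,0.0,26.3,1],[-39.64,-39.32,-1.73,-0.1,0.0,28.5,1],[-42.69,-42.35,-1.87,-0.1,0.0,30.7,1],[-42.69,-42.35,-1.87,-0.1,0.0,30.7,1],[-42.69,-42.35,-1.87,-0.1,0.0,30.7,1]]]
```

apply_moves([
  [[-6.1,-6.05,-0.27,-0.1,0,4.4,1],[-12.2,-12.1,-0.53,-0.1,0,8.8,1],[-15.25,-15.12,-0.67,-0.1,0,11,1],[-18.3,-18.15,-0.8,-0.1,0,13.1,1],[-21.35,-21.17,-0.93,-0.1,0,15.3,1],[-24.4,-24.2,-1.07,-0.1,0,17.5,1],[-27.45,-27.22,-1.2,-0.1,0,19.7,1],[-30.5,-30.25,-1.33,-0.1,0,21.9,1],[-33.54,-33.27,-1.47,-0.1,0,24.1,1],[-36.59,-36.3,-1.6,-0.1,0,26.3,1],[-39.64,-39.32,-1.73,-0.1,0,28.5,1],[-42.69,-42.35,-1.87,-0.1,0,30.7,1],[-42.69,-42.35,-1.87,-0.1,0,30.7,1],[-42.69,-42.35,-1.87,-0.1,0,30.7,1],[-42.69,-42.35,-1.87,-0.1,0,30.7,1],[-42.69,-42.35,-1.87,-0.1,0,30.7,1]],
])

```text
time_s: 2.1
position: [0.4636, 0.0864, 0.2522]
tcp_rot: [[-0.702, 0.712, 0.0], [0.712, 0.702, 0.002], [0.001, 0.001, -1.0]]
force: [-0.3, 0.2, 0.3]
opening: 1.001
grasp_force: 0.0
```

```bash
python3 - <<'E'
from h import *; from plan import *
where()
m=bot.camera_model("wrist");a=bot.capture("wrist");cv2.imwrite("pics/w1.png",a)
print(-m["R"].T@m["t"]); np.save("w1m.npy",m,allow_pickle=True)
print(proj(m,np.array([[.464,.085,.121],[.4855,.0601,.105],[.54,.1152,.012]])))
E
```

```text
t 2.1 grasp [0.4635 0.0864 0.2602] phi 44.57 open 1.0013376561422822 gf 0.0 F [-0.3  0.2  0.3]
[0.4063 0.1465 0.4042]
[[252.61   187.4005]
 [250.7805 212.0995]
 [307.3759 186.9862]]
```

View pics/w1.png

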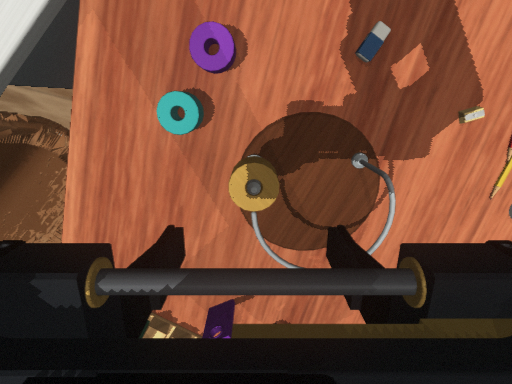

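The wrist view shows the keeper's top centre at about (254,186), within 1 to 2 px of the prediction. The bar's tip emerges at about (253,212), and the post is visible through the bore.

```bash
python3 - <<'E'
from h import *; from plan import *
a=cv2.imread("pics/w1.png");m=np.load("w1m.npy",allow_pickle=True).item()
hs=cv2.cvtColor(a,cv2.COLOR_BGR2HSV);print(hs[180,238],hs[200,250],hs[225,258],hs[250,272],hs[187,254],hs[200,392])
k=big(mask(a,(15,100,80),(32,255,255),(220,150,70,66)))
(kc,kr)=cv2.minEnclosingCircle(cast(m,k,.121).astype(np.float32)*1000);print("keeper",kc,kr,cv2.minEnclosingCircle(k))
r=mask(a,(0,0,70),(180,70,255),(240,150,160,120))
v,u=np.nonzero(r);p=cast(m,np.c_[u,v],.105);c=np.array([.54,.1152])
for i in range(6):
    e=abs(np.hypot(*(p-c).T)-.075);q=p[e<(.008 if i<2 else .004)];c,R=fitcircle(q)
print("ring",c,R,len(q))
w=q-c;th=np.sort(np.degrees(np.arctan2(w[:,1],w[:,0])));print("angles",th[:12],th[-5:])
post=np.array(kc)/1000;v=post-c;print(np.hypot(*v),np.degrees(np.arctan2(v[1],v[0]))+172.5)
E
```

```text
[ 20 151 202] [ 19 156 195] [ 11 117  89] [  8 140 131] [38 11 91] [ 78   7 182]
keeper (462.98992919921875, 86.13060760498047) 27.13159942626953 ((253.2876739501953, 184.86300659179688), 26.468074798583984)
ring [0.5404 0.1154] 0.07514445737319776 933
angles [-159.6667 -159.2446 -158.9296 -158.8057 -158.6224 -158.4902 -158.1826
 -158.0332 -157.8826 -157.7255 -157.5578 -157.4256] [105.8002 106.0433 106.5093 106.7681 107.2279]
0.08279059494378009 13.196207057808863
```

```bash
python3 -c "
from plan import *
plan([(0.4638,0.0856,0.15,44,1,.04),(0.4638,0.0856,0.108,44,1,.02),(0.4638,0.0856,0.108,44,-1)],hold=6)"
```

```text
13
[[[-0.02,-0.02,3.67,0.1,-0.0,0.2,1],[-0.04,-0.04,7.35,0.1,-0.0,0.4,1],[-0.06,-0.06,11.02,0.1,-0.0,0.6,1],[-0.07,-0.06,12.42,0.1,-0.0,0.6,1],[-0.07,-0.07,13.82,0.1,-0.0,0.6,1],[-0.07,-0.07,15.22,0.1,-0.0,0.6,1],[-0.07,-0.07,15.22,0.1,-0.0,0.6,-1],[-0.07,-0.07,15.22,0.1,-0.0,0.6,-1],[-0.07,-0.07,15.22,0.1,-0.0,0.6,-1],[-0.07,-0.07,15.22,0.1,-0.0,0.6,-1],[-0.07,-0.07,15.22,0.1,-0.0,0.6,-1],[-0.07,-0.07,15.22,0.1,-0.0,0.6,-1],[-0.07,-0.07,15.22,0.1,-0.0,0.6,-1]]]
```

apply_moves([
  [[-0.02,-0.02,3.67,0.1,0,0.2,1],[-0.04,-0.04,7.35,0.1,0,0.4,1],[-0.06,-0.06,11.02,0.1,0,0.6,1],[-0.07,-0.06,12.42,0.1,0,0.6,1],[-0.07,-0.07,13.82,0.1,0,0.6,1],[-0.07,-0.07,15.22,0.1,0,0.6,1],[-0.07,-0.07,15.22,0.1,0,0.6,1],[-0.07,-0.07,15.22,0.1,0,0.6,-1],[-0.07,-0.07,15.22,0.1,0,0.6,-1],[-0.07,-0.07,15.22,0.1,0,0.6,-1],[-0.07,-0.07,15.22,0.1,0,0.6,-1],[-0.07,-0.07,15.22,0.1,0,0.6,-1],[-0.07,-0.07,15.22,0.1,0,0.6,-1],[-0.07,-0.07,15.22,0.1,0,0.6,-1]],
])

```text
time_s: 3.9
position: [0.4644, 0.0847, 0.1002]
tcp_rot: [[-0.693, 0.721, -0.0], [0.721, 0.693, 0.0], [0.0, -0.0, -1.0]]
force: [0.2, -0.3, 4.5]
opening: 0.595
grasp_force: 30.0
```

```bash
python3 -c "
from plan import *
where()
x,y,z=.4638,.0856,.108
plan([(x,y,z+.065,44,-1,.025),(.46,-.06,.17,44,-1,.035),(.46,-.06,.06,44,-1,.04),(.46,-.06,.0235,44,-1,.02)],hold=2)"
```

```text
t 3.9 grasp [0.4644 0.0847 0.1082] phi 43.88 open 0.5945269663315247 gf 29.999972210935084 F [ 0.2 -0.3  4.5]
15
[[[0.03,0.01,-2.16,-0.0,-0.0,-0.0,-1],[0.07,0.01,-4.32,-0.0,-0.0,-0.1,-1],[0.1,0.02,-6.48,-0.0,-0.0,-0.1,-1],[-1.94,-2.05,-6.42,-0.0,-0.0,-0.1,-1],[-3.99,-4.13,-6.36,-0.0,-0.0,-0.1,-1],[-6.04,-6.2,-6.3,-0.0,-0.0,-0.1,-1],[-8.08,-8.27,-6.24,-0.0,-0.0,-0.1,-1],[-10.13,-10.35,-6.18,-0.0,-0.0,-0.1,-1],[-10.13,-10.35,-2.51,-0.0,-0.0,-0.1,-1],[-10.13,-10.35,1.16,-0.0,-0.0,-0.1,-1],[-10.13,-10.35,4.82,-0.0,-0.0,-0.1,-1],[-10.13,-10.34,6.65,-0.0,-0.0,-0.1,-1],[-10.13,-10.34,8.47,-0.0,-0.0,-0.1,-1],[-10.13,-10.34,8.47,-0.0,-0.0,-0.1,-1],[-10.13,-10.34,8.47,-0.0,-0.0,-0.1,-1]]]
```

apply_moves([
  [[0,0,-2.2,0,0,0,-1],[0,0,-4.3,0,0,0,-1],[0,0,-6.5,0,0,0,-1],[0,0,-6.5,0,0,0,-1],[-1.94,-2.05,-6.42,0,0,0,-1],[-3.99,-4.13,-6.36,0,0,0,-1],[-6.04,-6.2,-6.3,0,0,0,-1],[-8.08,-8.27,-6.24,0,0,0,-1],[-10.13,-10.35,-6.18,0,0,0,-1],[-10.13,-10.35,-2.5,0,0,0,-1],[-10.13,-10.35,1.2,0,0,0,-1],[-10.13,-10.35,4.8,0,0,0,-1],[-10.13,-10.35,6.6,0,0,0,-1],[-10.13,-10.35,8.0,0,0,0,-1],[-10.13,-10.35,8.45,0,0,0,-1],[-10.13,-10.35,8.45,0,0,0,-1]],
])

```text
time_s: 5.9
position: [0.4599, -0.0599, 0.0157]
tcp_rot: [[-0.693, 0.721, -0.0], [0.721, 0.693, 0.0], [0.0, 0.0, -1.0]]
force: [-0.1, 0.0, -1.6]
opening: 0.596
grasp_force: 30.0
```

```bash
python3 -c "
from plan import *
where()
plan([(.46,-.06,.0235,44,0.75)],hold=2)
plan([(.46,-.06,.0235,44,0.75),(.46,-.06,.20,44,0.75,.04),(.505,-.22,.26,102.8,.6,.04)],hold=3)
"
```

```text
t 5.9 grasp [ 0.4599 -0.0599  0.0237] phi 43.88 open 0.5962632159410176 gf 29.999995011021383 F [-0.1  0.  -1.6]
3
[[[-0.01,0.0,0.02,0.0,-0.0,-0.1,0.75],[-0.01,0.0,0.02,0.0,-0.0,-0.1,0.75],[-0.01,0.0,0.02,0.0,-0.0,-0.1,0.75]]]
17
[[[-0.01,0.0,0.02,0.0,-0.0,-0.1,0.75],[-0.01,0.0,-3.51,0.0,-0.0,-0.1,0.75],[-0.01,0.0,-7.04,0.0,-0.0,-0.1,0.75],[-0.01,0.0,-10.57,0.0,-0.0,-0.1,0.75],[-0.01,0.0,-14.1,0.0,-0.0,-0.1,0.75],[-0.01,0.0,-17.63,0.0,-0.0,-0.1,0.75],[-1.84,-0.98,-18.38,0.0,-0.0,-7.5,0.6],[-3.67,-1.96,-19.13,0.0,-0.0,-14.8,0.6],[-5.5,-2.94,-19.88,0.0,-0.0,-22.2,0.6],[-7.33,-3.92,-20.63,0.0,-0.0,-29.5,0.6],[-9.17,-4.9,-21.38,0.0,-0.0,-36.9,0.6],[-11.0,-5.88,-22.13,0.0,-0.0,-44.2,0.6],[-12.83,-6.86,-22.88,0.0,-0.0,-51.6,0.6],[-14.66,-7.84,-23.63,0.0,-0.0,-58.9,0.6],[-14.66,-7.84,-23.63,0.0,-0.0,-58.9,0.6],[-14.66,-7.84,-23.63,0.0,-0.0,-58.9,0.6],[-14.66,-7.84,-23.63,0.0,-0.0,-58.9,0.6]]]
```

apply_moves([
  [[0,0,0,0,0,0,0.75],[0,0,0,0,0,0,0.75],[0,0,0,0,0,0,0.75],[0,0,-3.5,0,0,0,0.75],[0,0,-7.0,0,0,0,0.75],[0,0,-10.6,0,0,0,0.75],[0,0,-14.1,0,0,0,0.75],[0,0,-17.6,0,0,0,0.75],[-1.84,-0.98,-18.38,0,0,-7.5,0.6],[-3.67,-1.96,-19.13,0,0,-14.8,0.6],[-5.5,-2.94,-19.88,0,0,-22.2,0.6],[-7.33,-3.92,-20.63,0,0,-29.5,0.6],[-9.17,-4.9,-21.38,0,0,-36.9,0.6],[-11.0,-5.88,-22.13,0,0,-44.2,0.6],[-12.83,-6.86,-22.88,0,0,-51.6,0.6],[-14.66,-7.84,-23.63,0,0,-58.9,0.6],[-14.66,-7.84,-23.63,0,0,-58.9,0.6],[-14.66,-7.84,-23.63,0,0,-58.9,0.6]],
])

```text
time_s: 8.15
position: [0.5042, -0.219, 0.2512]
tcp_rot: [[-0.976, -0.219, -0.002], [-0.219, 0.976, 0.002], [0.001, 0.002, -1.0]]
force: [-0.2, -0.2, -0.2]
opening: 0.797
grasp_force: 0.0
```

```bash
python3 - <<'E'
from h import *; from plan import *
where()
m=bot.camera_model("wrist");a=bot.capture("wrist");cv2.imwrite("pics/w2.png",a)
t=bot.capture("top");cv2.imwrite("pics/t2.png",t); np.save("w2m.npy",m,allow_pickle=True)
c=np.array([.5648,-.2306]);e=np.array([.975,.2215]);f=np.array([-.2215,.975])
for s in(-.08,-.04,.08):print(s,proj(m,np.array([np.r_[c+s*e+w*f,.086] for w in(-.022,.022)])).ravel())
print(-m["R"].T@m["t"])
E
```

```text
t 8.15 grasp [ 0.5042 -0.219   0.2592] phi 102.66 open 0.797153244501536 gf 0.0 F [-0.2 -0.2 -0.2]
-0.08 [210.7546 155.3505 251.2225 155.2803]
-0.04 [212.4046 190.5021 251.4166 190.4273]
0.08 [216.7115 282.261  251.9235 282.1767]
[ 0.4247 -0.236   0.4033]
```

View pics/w2.png

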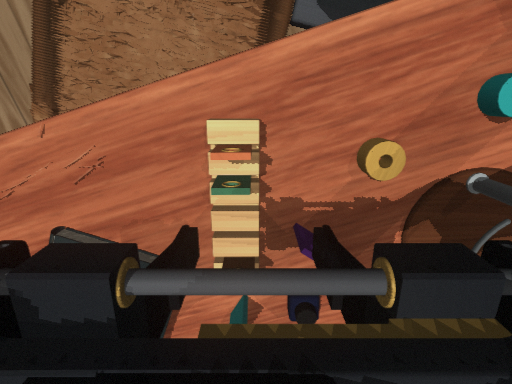

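The wrist view shows the terracotta chip's top edge at (231,155) and green's at (231,187), both where predicted. The keeper stands on the desk at about (382,160).

```bash
cat > geo.py <<'E'
import numpy as np
C=np.array([.5402,.1154]);YAW=14.
B=np.array([.5648,-.2306]);E=np.array([.975,.2215])
slot=dict(terr=B-.08*E,green=B-.04*E,wal=B+.08*E)
P=C+.0812*np.array([np.cos(np.radians(YAW-172.5)),np.sin(np.radians(YAW-172.5))])
T=np.array([np.cos(np.radians(YAW-60)),np.sin(np.radians(YAW-60))])
pre=P+.0205*T
def arc(a,r=.075):
    "ring-frame angle a -> x,y,phi"
    w=np.radians(a+YAW);return (*(C+r*np.array([np.cos(w),np.sin(w)])),a+YAW+180)
E
python3 -c "
from plan import *;from geo import *
x,y=slot['terr'];print(x,y,pre)
plan([(x,y,.13,102.8,.6,.04),(x,y,.058,102.8,.6,.025),(x,y,.058,102.8,-1)],hold=6)"
```

```text
0.48679999999999995 -0.24831999999999999 [0.47889059 0.07089363]
14
[[[0.58,-0.63,3.23,0.1,-0.1,-0.0,0.6],[1.17,-1.26,6.46,0.1,-0.1,-0.0,0.6],[1.76,-1.89,9.69,0.1,-0.1,-0.0,0.6],[2.34,-2.52,12.92,0.1,-0.1,-0.1,0.6],[2.34,-2.52,15.32,0.1,-0.1,-0.1,0.6],[2.33,-2.53,17.72,0.1,-0.1,-0.1,0.6],[2.33,-2.53,20.12,0.1,-0.1,-0.1,0.6],[2.33,-2.53,20.12,0.1,-0.1,-0.1,-1],[2.33,-2.53,20.12,0.1,-0.1,-0.1,-1],[2.33,-2.53,20.12,0.1,-0.1,-0.1,-1],[2.33,-2.53,20.12,0.1,-0.1,-0.1,-1],[2.33,-2.53,20.12,0.1,-0.1,-0.1,-1],[2.33,-2.53,20.12,0.1,-0.1,-0.1,-1],[2.33,-2.53,20.12,0.1,-0.1,-0.1,-1]]]
```

apply_moves([
  [[0.58,-0.63,3.23,0.1,-0.1,0,0.6],[1.17,-1.26,6.46,0.1,-0.1,0,0.6],[1.76,-1.89,9.69,0.1,-0.1,0,0.6],[2.34,-2.52,12.92,0.1,-0.1,-0.1,0.6],[2.34,-2.52,15.3,0.1,-0.1,-0.1,0.6],[2.33,-2.53,17.7,0.1,-0.1,-0.1,0.6],[2.33,-2.53,20.1,0.1,-0.1,-0.1,0.6],[2.33,-2.53,20.1,0.1,-0.1,-0.1,0.6],[2.33,-2.53,20.1,0.1,-0.1,-0.1,-1],[2.33,-2.53,20.1,0.1,-0.1,-0.1,-1],[2.33,-2.53,20.1,0.1,-0.1,-0.1,-1],[2.33,-2.53,20.1,0.1,-0.1,-0.1,-1],[2.33,-2.53,20.1,0.1,-0.1,-0.1,-1],[2.33,-2.53,20.1,0.1,-0.1,-0.1,-1],[2.33,-2.53,20.1,0.1,-0.1,-0.1,-1]],
])

```text
time_s: 10.12
position: [0.4882, -0.2501, 0.0515]
tcp_rot: [[-0.975, -0.223, 0.003], [-0.223, 0.975, -0.002], [-0.002, -0.002, -1.0]]
force: [-0.0, -0.3, 5.2]
opening: 0.498
grasp_force: 30.0
```

```bash
python3 -c "
from plan import *;from geo import *
where()
x,y=slot['terr']
plan([(x,y,.17,102.8,-1,.03),(*pre,.17,YAW+30,-1,.04)],hold=2)"
```

```text
t 10.125 grasp [ 0.4882 -0.2501  0.0595] phi 102.87 open 0.49808133008618044 gf 30.000964868813753 F [-0.  -0.3  5.2]
14
[[[0.02,0.05,-2.76,-0.1,0.1,0.0,-1],[0.04,0.09,-5.53,-0.1,0.1,0.0,-1],[0.06,0.14,-8.29,-0.1,0.1,0.0,-1],[0.08,0.18,-11.05,-0.1,0.1,0.1,-1],[-0.72,4.09,-11.06,-0.1,0.1,7.4,-1],[-1.51,8.0,-11.07,-0.1,0.1,14.8,-1],[-2.3,11.92,-11.08,-0.1,0.1,22.1,-1],[-3.09,15.83,-11.08,-0.1,0.2,29.5,-1],[-3.88,19.74,-11.09,-0.1,0.2,36.8,-1],[-4.68,23.65,-11.1,-0.1,0.2,44.2,-1],[-5.47,27.56,-11.1,-0.1,0.2,51.5,-1],[-6.26,31.48,-11.11,-0.1,0.2,58.9,-1],[-6.26,31.48,-11.11,-0.1,0.2,58.9,-1],[-6.26,31.48,-11.11,-0.1,0.2,58.9,-1]]]
```

apply_moves([
  [[0,0,-2.8,0,0,0,-1],[0,0,-5.5,0,0,0,-1],[0,0.1,-8.3,0,0,0,-1],[0.08,0.18,-11.0,0,0,0.1,-1],[-0.72,4.1,-13,0,0,7.4,-1],[-1.51,8.0,-13,0,0,14.8,-1],[-2.3,11.92,-13,0,0,22.1,-1],[-3.09,15.83,-13,0,0,29.5,-1],[-3.88,19.74,-13,0,0,36.8,-1],[-4.68,23.65,-13,0,0,44.2,-1],[-5.47,27.56,-13,0,0,51.5,-1],[-6.26,31.48,-13,0,0,58.9,-1],[-6.26,31.48,-13,0,0,58.9,-1],[-6.26,31.48,-13,0,0,58.9,-1],[-6.26,31.48,-13,0,0,58.9,-1]],
])

```text
time_s: 12.0
position: [0.4787, 0.0701, 0.1803]
tcp_rot: [[-0.694, 0.72, 0.002], [0.72, 0.694, -0.001], [-0.002, 0.0, -1.0]]
force: [0.3, -0.4, -1.4]
opening: 0.498
grasp_force: 30.0
```

```bash
python3 - <<'E'
from h import *; from plan import *; from geo import *
where()
mw=bot.camera_model("wrist");a=bot.capture("wrist");b=bot.capture("side");ms=bot.camera_model("side");t=bot.capture("top");mt=bot.camera_model("top")
cv2.imwrite("pics/t3.png",t)
s=bot.read_state();R=np.array(s["tcp_rot"]);g=np.array(s["position"])-.008*R[:,2]
eye=g+[0,0,.0105];print("eye exp side px",proj(ms,eye),"tip side",proj(ms,np.r_[arc(-150)[:2],.105]),"post",proj(ms,np.r_[P,.129]))
print("wrist: eye",proj(mw,eye),"tip",proj(mw,np.r_[arc(-150)[:2],.105]),"post",proj(mw,np.r_[P,.129]))
c=np.hstack([cv2.resize(b[100:240,150:290],(400,400),interpolation=2),cv2.resize(a[110:290,165:345],(400,400),interpolation=2)])
cv2.imwrite("pics/c3.png",c)
E
```

```text
t 12.0 grasp [0.4787 0.0701 0.1883] phi 43.92 open 0.4982199448126099 gf 29.9997622333467 F [ 0.3 -0.4 -1.4]
eye exp side px [[223.6193 135.7869]] tip side [[230.003  175.4507]] post [[216.3124 164.43  ]]
wrist: eye [[252.0557 267.5471]] tip [[253.9401 216.528 ]] post [[253.7186 189.3076]]
```

View pics/c3.png

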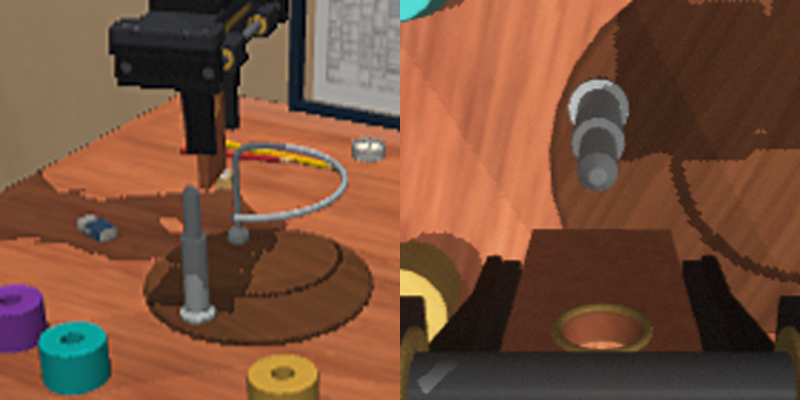

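The crop shows the post top at about (254,189), as predicted. The terracotta chip is held upright and squarely, with its eye facing the bar's line.

```bash
python3 -c "
from plan import *;from geo import *
plan([(*pre,.0945,YAW+30,-1,.03),(*(pre+.0105*T),.0945,YAW+30,-1,.005)]+[(*arc(a)[:2],.0945,arc(a)[2],-1) for a in(-146,-142,-138)],hold=1)"
```

```text
11
[[[0.01,0.01,2.35,0.0,0.1,-0.0,-1],[0.03,0.03,4.69,0.0,0.1,-0.1,-1],[0.04,0.04,7.04,0.0,0.1,-0.1,-1],[0.05,0.06,9.39,0.0,0.1,-0.1,-1],[-0.3,0.06,9.39,0.0,0.1,-0.1,-1],[-0.65,0.06,9.39,0.0,0.1,-0.1,-1],[-1.0,0.06,9.39,0.0,0.1,-0.1,-1],[-1.53,0.08,9.39,0.0,0.1,-4.1,-1],[-2.05,0.13,9.39,0.0,0.1,-8.1,-1],[-2.57,0.23,9.39,0.0,0.1,-12.1,-1],[-2.57,0.23,9.39,0.0,0.1,-12.1,-1]]]
```

apply_moves([
  [[0.01,0.01,2.35,0,0.1,0,-1],[0.03,0.03,4.7,0,0.1,-0.1,-1],[0.04,0.04,7.0,0,0.1,-0.1,-1],[0.05,0.06,9.4,0,0.1,-0.1,-1],[0.05,0.06,9.4,0,0.1,-0.1,-1],[-0.3,0.06,9.4,0,0.1,-0.1,-1],[-0.65,0.06,9.4,0,0.1,-0.1,-1],[-1.0,0.06,9.4,0,0.1,-0.1,-1],[-1.53,0.08,9.4,0,0.1,-4.1,-1],[-2.05,0.13,9.4,0,0.1,-8.1,-1],[-2.57,0.23,9.4,0,0.1,-12.1,-1],[-2.57,0.23,9.4,0,0.1,-12.1,-1]],
])

```text
time_s: 13.65
position: [0.499, 0.0538, 0.0869]
tcp_rot: [[-0.829, 0.559, 0.002], [0.559, 0.829, -0.0], [-0.002, 0.001, -1.0]]
force: [0.2, -0.4, -1.5]
opening: 0.5
grasp_force: 30.0
```

```bash
python3 - <<'E'
from h import *; from plan import *; from geo import *
where()
b=bot.capture("side");t=bot.capture("top")
c=np.hstack([cv2.resize(b[130:230,180:280],(400,400),interpolation=2),cv2.resize(t[160:260,160:260],(400,400),interpolation=2)])
cv2.imwrite("pics/c4.png",c)
plan([(*arc(a)[:2],.0945,arc(a)[2],-1) for a in range(-134,-59,4)]+[(*arc(-60)[:2],.0945,arc(-60)[2],-1)])
E
```

```text
t 13.65 grasp [0.499  0.0538 0.0949] phi 56.0 open 0.4998670773348032 gf 29.99942514114082 F [ 0.2 -0.4 -1.5]
20
[[[-0.58,-0.05,0.02,0.0,0.0,-4.0,-1],[-1.1,0.0,0.02,0.0,0.0,-8.0,-1],[-1.62,0.09,0.02,0.0,0.0,-12.0,-1],[-2.13,0.22,0.02,0.0,0.0,-16.0,-1],[-2.62,0.38,0.02,0.0,0.0,-20.0,-1],[-3.11,0.58,0.02,0.0,0.0,-24.0,-1],[-3.58,0.81,0.02,0.0,0.0,-28.0,-1],[-4.03,1.07,0.02,0.0,0.0,-32.0,-1],[-4.47,1.36,0.02,0.0,0.0,-36.0,-1],[-4.88,1.68,0.02,0.0,0.0,-40.0,-1],[-5.27,2.03,0.02,0.0,0.0,-44.0,-1],[-5.63,2.41,0.02,0.0,0.0,-48.0,-1],[-5.97,2.81,0.02,0.0,0.0,-52.0,-1],[-6.28,3.23,0.02,0.0,0.0,-56.0,-1],[-6.55,3.68,0.02,0.0,0.0,-60.0,-1],[-6.8,4.14,0.02,0.0,0.0,-64.0,-1],[-7.01,4.62,0.02,0.0,0.0,-68.0,-1],[-7.19,5.11,0.02,0.0,0.0,-72.0,-1],[-7.34,5.61,0.02,0.0,0.0,-76.0,-1],[-7.39,5.87,0.02,0.0,0.0,-78.0,-1]]]
```

View pics/c4.png

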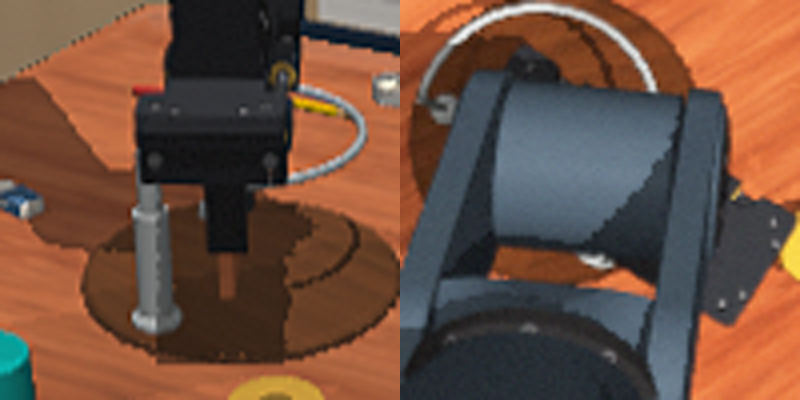

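Seen from the side, the chip is past the tip and force-free (about 0.5 N laterally), and the gripper body clears the post. The top view is blocked by the arm. I'll follow the arc.

apply_moves([
  [[-0.55,-0.05,0,0,0,-4,-1],[-1.1,0,0,0,0,-8,-1],[-1.62,0.09,0,0,0,-12,-1],[-2.13,0.22,0,0,0,-16,-1],[-2.62,0.38,0,0,0,-20,-1],[-3.11,0.58,0,0,0,-24,-1],[-3.58,0.81,0,0,0,-28,-1],[-4.03,1.07,0,0,0,-32,-1],[-4.47,1.36,0,0,0,-36,-1],[-4.88,1.68,0,0,0,-40,-1],[-5.27,2.03,0,0,0,-44,-1],[-5.63,2.41,0,0,0,-48,-1],[-5.97,2.81,0,0,0,-52,-1],[-6.28,3.23,0,0,0,-56,-1],[-6.55,3.68,0,0,0,-60,-1],[-6.8,4.14,0,0,0,-64,-1],[-7.01,4.62,0,0,0,-68,-1],[-7.19,5.11,0,0,0,-72,-1],[-7.34,5.61,0,0,0,-76,-1],[-7.39,5.87,0,0,0,-78,-1]],
])

```text
time_s: 16.25
position: [0.5921, 0.0619, 0.0865]
tcp_rot: [[-0.718, -0.696, 0.0], [-0.696, 0.718, 0.0], [-0.0, 0.0, -1.0]]
force: [-1.0, -0.3, -0.6]
opening: 0.502
grasp_force: 30.0
```

```bash
python3 - <<'E'
from h import *; from plan import *; from geo import *
where()
x,y,f=arc(-60);plan([(x,y,.0893,f,-1,.003)],hold=1)
E
```

```text
t 16.25 grasp [0.5921 0.0619 0.0945] phi 134.12 open 0.5019690517916209 gf 30.000104955397546 F [-1.  -0.3 -0.6]
3
[[[0.01,-0.02,0.26,0.0,0.0,0.1,-1],[0.02,-0.05,0.52,0.0,0.0,0.1,-1],[0.02,-0.05,0.52,0.0,0.0,0.1,-1]]]
```

Lower, release, rise.

apply_moves([
  [[0,0,0.25,0,0,0,-1],[0,-0.05,0.5,0,0,0,-1],[0,-0.05,0.5,0,0,0,-1],[0,-0.05,0.5,0,0,0,0.4],[0,-0.05,0.5,0,0,0,0.4],[0,-0.05,0.5,0,0,0,0.4],[0,-0.05,0.5,0,0,0,0.4],[0,-0.05,-1,0,0,0,0.4],[0,-0.05,-3,0,0,0,0.4],[0,-0.05,-6,0,0,0,0.4],[0,-0.05,-10,0,0,0,0.4],[0,-0.05,-14,0,0,0,0.4],[0,-0.05,-14,0,0,0,0.4]],
])

```text
time_s: 17.88
position: [0.5951, 0.0611, 0.2314]
tcp_rot: [[-0.718, -0.696, 0.01], [-0.696, 0.718, -0.001], [-0.007, -0.008, -1.0]]
force: [-0.2, -0.2, 0.3]
opening: 0.702
grasp_force: 0.0
```

```bash
python3 - <<'E'
from h import *; from plan import *; from geo import *
where()
a=bot.capture("wrist");b=bot.capture("side")
c=np.hstack([cv2.resize(b[110:240,170:300],(400,400),interpolation=2),cv2.resize(a,(512,400))[:,56:456]])
cv2.imwrite("pics/c5.png",c)
x,y=slot['green']
plan([(x,y,.23,102.8,.6,.05),(x,y,.11,102.8,.6,.04),(x,y,.058,102.8,.6,.03)],hold=1)
E
```

```text
t 17.875 grasp [0.5951 0.0611 0.2394] phi 134.08 open 0.7022366168689383 gf 0.0 F [-0.2 -0.2  0.3]
13
[[[3.67,-2.42,0.08,-0.1,0.1,4.5,0.6],[7.35,-4.85,0.15,-0.1,0.1,8.9,0.6],[11.02,-7.27,0.23,-0.1,0.1,13.4,0.6],[14.69,-9.7,0.3,-0.1,0.1,17.9,0.6],[18.36,-12.12,0.38,-0.1,0.1,22.3,0.6],[22.04,-14.55,0.46,-0.0,0.1,26.8,0.6],[25.71,-16.97,0.53,-0.0,0.1,31.3,0.6],[25.71,-16.97,4.53,-0.0,0.1,31.3,0.6],[25.72,-16.96,8.53,-0.0,0.1,31.3,0.6],[25.72,-16.96,12.53,-0.0,0.1,31.3,0.6],[25.72,-16.95,15.13,-0.0,0.1,31.3,0.6],[25.73,-16.95,17.73,-0.0,0.1,31.3,0.6],[25.73,-16.95,17.73,-0.0,0.1,31.3,0.6]]]
```

View pics/c5.png

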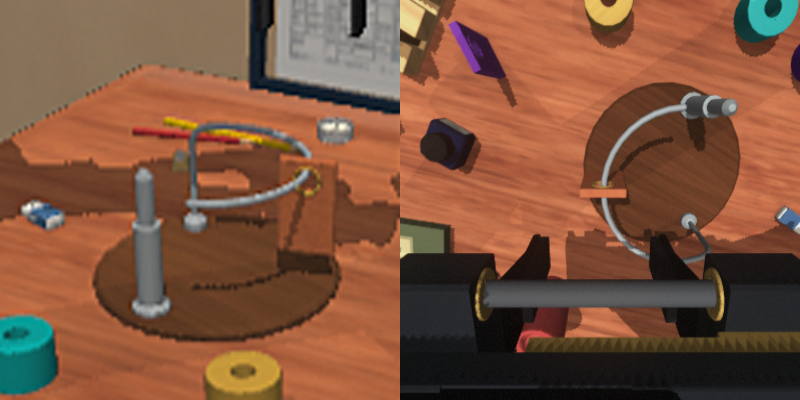

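The terracotta chip hangs on the bar near -60° and the post and keeper are clear. Next is green.

apply_moves([
  [[3.67,-2.42,0.1,0,0,4.5,0.6],[7.35,-4.85,0.15,0,0,8.9,0.6],[11.02,-7.27,0.23,0,0,13.4,0.6],[14.69,-9.7,0.3,0,0,17.9,0.6],[18.36,-12.12,0.38,0,0,22.3,0.6],[22.04,-14.55,0.46,0,0,26.8,0.6],[25.71,-16.97,0.53,0,0,31.3,0.6],[25.71,-16.97,4.5,0,0,31.3,0.6],[25.71,-16.97,8.5,0,0,31.3,0.6],[25.71,-16.97,9.5,0,0,31.3,0.6],[25.71,-16.97,9.5,0,0,31.3,0.6],[25.71,-16.97,9.5,0,0,31.3,0.6]],
])

```text
time_s: 19.48
position: [0.5269, -0.2399, 0.1327]
tcp_rot: [[-0.975, -0.222, 0.002], [-0.222, 0.975, -0.001], [-0.002, -0.002, -1.0]]
force: [0.7, -0.5, 0.8]
opening: 0.8
grasp_force: 0.0
```

```bash
python3 - <<'E'
from plan import *; from geo import *
where()
x,y=slot['green'];print(x,y)
plan([(x,y,.11,102.8,.6,.04),(x,y,.058,102.8,.6,.03)],hold=1)
E
```

```text
t 19.475 grasp [ 0.5268 -0.2399  0.1407] phi 102.8 open 0.7999328679701326 gf 0.0 F [ 0.7 -0.5  0.8]
0.5257999999999999 -0.23946
4
[[[0.1,0.07,3.07,-0.1,0.1,0.0,0.6],[0.11,0.08,5.67,-0.1,0.1,0.0,0.6],[0.11,0.08,8.27,-0.1,0.1,0.0,0.6],[0.11,0.08,8.27,-0.1,0.1,0.0,0.6]]]
```

apply_moves([
  [[0.1,0.05,3.0,-0.1,0.1,0,0.6],[0.1,0.05,5.7,-0.1,0.1,0,0.6],[0.1,0.05,8.25,-0.1,0.1,0,0.6],[0.1,0.05,8.25,-0.1,0.1,0,0.6],[0.1,0.05,8.25,-0.1,0.1,0,0.6],[0.1,0.05,8.25,-0.1,0.1,0,-1],[0.1,0.05,8.25,-0.1,0.1,0,-1],[0.1,0.05,8.25,-0.1,0.1,0,-1],[0.1,0.05,8.25,-0.1,0.1,0,-1],[0.1,0.05,8.25,-0.1,0.1,0,-1],[0.1,0.05,8.25,-0.1,0.1,0,-1],[0.1,0.05,8.25,-0.1,0.1,0,-1]],
])

```text
time_s: 20.98
position: [0.5252, -0.2395, 0.0494]
tcp_rot: [[-0.975, -0.221, -0.001], [-0.221, 0.975, 0.001], [0.001, 0.001, -1.0]]
force: [-0.6, -0.0, 5.8]
opening: 0.498
grasp_force: 30.0
```

```bash
python3 - <<'E'
from plan import *; from geo import *
where()
x,y=slot['green']
plan([(x,y,.19,102.8,-1,.035),(*pre,.19,YAW+30,-1,.04)],hold=2)
E
```

```text
t 20.975 grasp [ 0.5252 -0.2395  0.0574] phi 102.78 open 0.4984261872300229 gf 30.00068788882345 F [-0.6 -0.   5.8]
14
[[[-0.01,0.0,-3.32,0.1,-0.0,-0.0,-1],[-0.03,0.0,-6.63,0.1,-0.0,-0.0,-1],[-0.04,0.0,-9.95,0.1,-0.0,-0.0,-1],[-0.05,0.0,-13.26,0.1,-0.0,-0.0,-1],[-0.34,3.92,-13.26,0.1,-0.0,7.3,-1],[-0.62,7.83,-13.26,0.1,-0.1,14.7,-1],[-0.91,11.74,-13.25,0.0,-0.1,22.0,-1],[-1.2,15.66,-13.25,0.0,-0.1,29.4,-1],[-1.48,19.57,-13.25,0.0,-0.1,36.7,-1],[-1.77,23.48,-13.24,0.0,-0.1,44.1,-1],[-2.05,27.39,-13.24,0.0,-0.1,51.4,-1],[-2.34,31.31,-13.23,0.0,-0.1,58.8,-1],[-2.34,31.31,-13.23,0.0,-0.1,58.8,-1],[-2.34,31.31,-13.23,0.0,-0.1,58.8,-1]]]
```

apply_moves([
  [[0,0,-3.3,0,0,0,-1],[0,0,-6.6,0,0,0,-1],[0,0,-10,0,0,0,-1],[-0.05,0,-13.3,0,0,0,-1],[-0.34,3.92,-13.3,0,0,7.3,-1],[-0.62,7.83,-13.3,0,0,14.7,-1],[-0.91,11.74,-13.3,0,0,22.0,-1],[-1.2,15.66,-13.3,0,0,29.4,-1],[-1.48,19.57,-13.3,0,0,36.7,-1],[-1.77,23.48,-13.3,0,0,44.1,-1],[-2.05,27.39,-13.3,0,0,51.4,-1],[-2.34,31.31,-13.3,0,0,58.8,-1],[-2.34,31.31,-13.3,0,0,58.8,-1],[-2.34,31.31,-13.3,0,0,58.8,-1],[-2.34,31.31,-13.3,0,0,58.8,-1]],
])

```text
time_s: 22.85
position: [0.479, 0.0702, 0.1823]
tcp_rot: [[-0.694, 0.72, -0.002], [0.72, 0.694, 0.001], [0.002, -0.0, -1.0]]
force: [-0.8, 0.1, -0.8]
opening: 0.503
grasp_force: 30.0
```

```bash
python3 - <<'E'
from plan import *; from geo import *
where()
z=.0925
plan([(*pre,z,YAW+30,-1,.03),(*(pre+.0105*T),z,YAW+30,-1,.005)]+[(*arc(a)[:2],z,arc(a)[2],-1) for a in(-146,-142,-138)],hold=1)
E
```

```text
t 22.85 grasp [0.479  0.0701 0.1903] phi 43.92 open 0.5030470731970816 gf 29.999838243238628 F [-0.8  0.1 -0.8]
11
[[[0.01,0.01,2.45,-0.0,-0.1,-0.0,-1],[0.02,0.02,4.89,-0.0,-0.1,-0.0,-1],[0.03,0.04,7.34,-0.0,-0.1,-0.1,-1],[0.04,0.05,9.78,-0.0,-0.1,-0.1,-1],[-0.31,0.05,9.78,-0.0,-0.1,-0.1,-1],[-0.66,0.05,9.78,-0.0,-0.1,-0.1,-1],[-1.01,0.05,9.78,-0.0,-0.1,-0.1,-1],[-1.54,0.07,9.78,-0.0,-0.1,-4.1,-1],[-2.06,0.13,9.78,-0.0,-0.1,-8.1,-1],[-2.58,0.22,9.77,-0.0,-0.1,-12.1,-1],[-2.58,0.22,9.77,-0.0,-0.1,-12.1,-1]]]
```

apply_moves([
  [[0,0,2.4,0,-0.1,0,-1],[0,0,4.9,0,-0.1,0,-1],[0.03,0.04,7.3,0,-0.1,0,-1],[0.04,0.05,9.8,0,-0.1,0,-1],[0.04,0.05,9.8,0,-0.1,0,-1],[-0.31,0.05,9.8,0,-0.1,0,-1],[-0.66,0.05,9.8,0,-0.1,0,-1],[-1.01,0.05,9.8,0,-0.1,0,-1],[-1.54,0.07,9.8,0,-0.1,-4.1,-1],[-2.06,0.13,9.8,0,-0.1,-8.1,-1],[-2.58,0.22,9.8,0,-0.1,-12.1,-1],[-2.58,0.22,9.8,0,-0.1,-12.1,-1]],
])

```text
time_s: 24.35
position: [0.4988, 0.0539, 0.0849]
tcp_rot: [[-0.829, 0.559, 0.001], [0.559, 0.829, 0.0], [-0.001, 0.001, -1.0]]
force: [0.8, 0.3, -0.2]
opening: 0.502
grasp_force: 30.0
```

```bash
python3 - <<'E'
from plan import *; from geo import *
where()
z=.0925
plan([(*arc(a)[:2],z,arc(a)[2],-1) for a in range(-134,-93,4)]+[(*arc(-94)[:2],.087,arc(-94)[2],-1,.003)],hold=1)
E
```

```text
t 24.35 grasp [0.4988 0.0539 0.0929] phi 56.01 open 0.5020072253655918 gf 29.9994629714638 F [ 0.8  0.3 -0.2]
14
[[[-0.51,-0.07,0.04,0.0,0.1,-4.0,-1],[-1.03,-0.01,0.04,0.0,0.1,-8.0,-1],[-1.55,0.08,0.04,0.0,0.1,-12.0,-1],[-2.06,0.2,0.04,0.0,0.1,-16.0,-1],[-2.55,0.36,0.04,0.0,0.1,-20.0,-1],[-3.04,0.56,0.04,0.0,0.1,-24.0,-1],[-3.51,0.79,0.04,0.0,0.1,-28.0,-1],[-3.96,1.05,0.04,0.0,0.1,-32.0,-1],[-4.4,1.34,0.04,0.0,0.1,-36.0,-1],[-4.81,1.67,0.04,0.0,0.1,-40.0,-1],[-5.2,2.02,0.04,0.0,0.1,-44.0,-1],[-5.2,2.02,0.32,0.0,0.1,-44.0,-1],[-5.2,2.02,0.59,0.0,0.1,-44.0,-1],[-5.2,2.02,0.59,0.0,0.1,-44.0,-1]]]
```

apply_moves([
  [[-0.51,-0.05,0,0,0.1,-4,-1],[-1.03,0,0,0,0.1,-8,-1],[-1.55,0.08,0,0,0.1,-12,-1],[-2.06,0.2,0,0,0.1,-16,-1],[-2.55,0.36,0,0,0.1,-20,-1],[-3.04,0.56,0,0,0.1,-24,-1],[-3.51,0.79,0,0,0.1,-28,-1],[-3.96,1.05,0,0,0.1,-32,-1],[-4.4,1.34,0,0,0.1,-36,-1],[-4.81,1.67,0,0,0.1,-40,-1],[-5.2,2.02,0,0,0.1,-44,-1],[-5.2,2.02,0.3,0,0.1,-44,-1],[-5.2,2.02,0.57,0,0.1,-44,-1],[-5.2,2.02,0.57,0,0.1,-44,-1],[-5.2,2.02,0.57,0,0.1,-44,0.4],[-5.2,2.02,0.57,0,0.1,-44,0.4],[-5.2,2.02,0.57,0,0.1,-44,0.4],[-5.2,2.02,0.57,0,0.1,-44,0.4]],
])

```text
time_s: 26.6
position: [0.5525, 0.0419, 0.0787]
tcp_rot: [[-0.985, -0.175, -0.002], [-0.175, 0.985, 0.001], [0.002, 0.001, -1.0]]
force: [0.9, 0.9, 0.0]
opening: 0.691
grasp_force: 0.0
```

```bash
python3 - <<'E'
from plan import *; from geo import *
where()
x,y,f=arc(-94);X,Y=slot['wal'];print(X,Y)
plan([(x,y,.10,f,.4,.02),(x,y,.25,f,.4,.04),(X-.06,Y+.0,.25,102.8,.6,.05)],hold=2)
E
```

```text
t 26.6 grasp [0.5525 0.0419 0.0867] phi 100.07 open 0.6910232627553481 gf 0.0 F [0.9 0.9 0. ]
0.6427999999999999 -0.21288
13
[[[-0.06,-0.05,-1.33,0.1,-0.1,0.1,0.4],[-0.05,-0.04,-5.08,0.1,-0.1,0.1,0.4],[-0.05,-0.04,-8.83,0.1,-0.1,0.1,0.4],[-0.04,-0.04,-12.58,0.1,-0.1,0.1,0.4],[-0.04,-0.03,-16.33,0.1,-0.1,0.1,0.4],[0.22,-4.3,-16.33,0.1,-0.1,-0.4,0.6],[0.48,-8.56,-16.33,0.1,-0.1,-0.9,0.6],[0.73,-12.82,-16.34,0.1,-0.1,-1.3,0.6],[0.99,-17.08,-16.34,0.1,-0.1,-1.8,0.6],[1.24,-21.34,-16.34,0.1,-0.1,-2.3,0.6],[1.5,-25.6,-16.35,0.1,-0.1,-2.7,0.6],[1.5,-25.6,-16.35,0.1,-0.1,-2.7,0.6],[1.5,-25.6,-16.35,0.1,-0.1,-2.7,0.6]]]
```

apply_moves([
  [[0,0,-1.3,0,0,0,0.4],[0,0,-5,0,0,0,0.4],[0,0,-8.8,0,0,0,0.4],[0,0,-12.6,0,0,0,0.4],[0,0,-16.3,0,0,0,0.4],[0,-4.3,-16.3,0,0,-0.4,0.6],[0,-8.5,-16.3,0,0,-0.9,0.6],[0,-12.8,-16.3,0,0,-1.3,0.6],[0,-17.1,-16.3,0,0,-1.8,0.6],[0,-21.3,-16.3,0,0,-2.3,0.6],[0,-25.6,-16.3,0,0,-2.7,0.6],[0,-25.6,-16.3,0,0,-2.7,0.6],[0,-25.6,-16.3,0,0,-2.7,0.6]],
])

```text
time_s: 28.22
position: [0.5971, -0.2096, 0.2418]
tcp_rot: [[-0.975, -0.221, -0.002], [-0.221, 0.975, 0.001], [0.002, 0.002, -1.0]]
force: [0.0, 0.7, 0.4]
opening: 0.801
grasp_force: 0.0
```

```bash
python3 - <<'E'
from h import *;from plan import *; from geo import *
where()
X,Y=slot['wal'];F=np.array([-.2215,.975])
b=bot.capture("side");t=bot.capture("top")
m=bot.camera_model("wrist");a=bot.capture("wrist")
print(proj(m,np.array([[*(slot['wal']+w*F),.086] for w in(-.022,.022)])))
cv2.imwrite("pics/c6.png",np.hstack([cv2.resize(b[110:240,170:300],(400,400),interpolation=2),cv2.resize(a[80:280,150:350],(400,400),interpolation=2)]))
cv2.imwrite("pics/t6.png",t)
plan([(X,Y,.13,102.8,.6,.04),(X,Y,.058,102.8,.6,.03)],hold=2)
E
```

```text
t 28.225 grasp [ 0.5971 -0.2096  0.2498] phi 102.75 open 0.800892082822957 gf 0.0 F [0.  0.7 0.4]
[[221.7394 216.0085]
 [260.8638 216.0423]]
9
[[[-1.09,-0.36,2.99,0.1,-0.1,0.0,0.6],[-2.19,-0.72,5.98,0.1,-0.1,0.0,0.6],[-3.28,-1.08,8.97,0.1,-0.1,0.0,0.6],[-4.37,-1.44,11.96,0.1,-0.1,0.1,0.6],[-4.38,-1.44,14.36,0.1,-0.1,0.1,0.6],[-4.38,-1.44,16.76,0.1,-0.1,0.1,0.6],[-4.39,-1.45,19.16,0.1,-0.1,0.1,0.6],[-4.39,-1.45,19.16,0.1,-0.1,0.1,0.6],[-4.39,-1.45,19.16,0.1,-0.1,0.1,0.6]]]
```

View pics/c6.png

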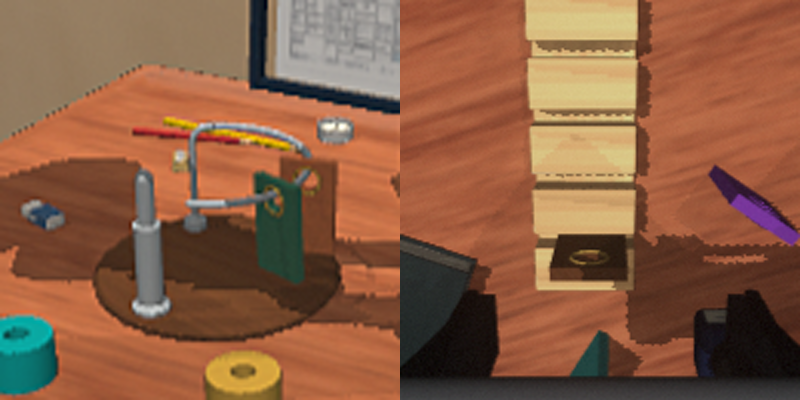

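Green and terracotta both hang on the bar. The walnut chip sits squarely in the last slot, with its face at about u 225–265, v 197–220, as predicted.

apply_moves([
  [[-1.1,-0.36,3,0.1,-0.1,0,0.6],[-2.2,-0.72,6,0.1,-0.1,0,0.6],[-3.3,-1.08,9,0.1,-0.1,0,0.6],[-4.4,-1.4,12,0.1,-0.1,0,0.6],[-4.4,-1.4,14.4,0.1,-0.1,0,0.6],[-4.4,-1.4,16.8,0.1,-0.1,0,0.6],[-4.4,-1.4,19.1,0.1,-0.1,0,0.6],[-4.4,-1.4,19.1,0.1,-0.1,0,0.6],[-4.4,-1.4,19.1,0.1,-0.1,0,0.6],[-4.4,-1.4,19.1,0.1,-0.1,0,-1],[-4.4,-1.4,19.1,0.1,-0.1,0,-1],[-4.4,-1.4,19.1,0.1,-0.1,0,-1],[-4.4,-1.4,19.1,0.1,-0.1,0,-1],[-4.4,-1.4,19.1,0.1,-0.1,0,-1],[-4.4,-1.4,19.1,0.1,-0.1,0,-1],[-4.4,-1.4,19.1,0.1,-0.1,0,-1]],
])

```text
time_s: 30.38
position: [0.6433, -0.214, 0.0508]
tcp_rot: [[-0.975, -0.221, 0.0], [-0.221, 0.975, -0.001], [-0.0, -0.001, -1.0]]
force: [-1.0, 0.9, 4.8]
opening: 0.504
grasp_force: 30.0
```

```bash
python3 - <<'E'
from plan import *; from geo import *
where()
x,y=slot['wal']
plan([(x,y,.21,102.8,-1,.04),(.50,-.05,.21,75,-1,.045),(*pre,.19,YAW+30,-1,.04)],hold=3)
E
```

```text
t 30.375 grasp [ 0.6433 -0.214   0.0588] phi 102.77 open 0.5042380173144257 gf 30.0099501216755 F [-1.   0.9  4.8]
16
[[[0.01,0.03,-3.78,-0.0,0.0,-0.0,-1],[0.01,0.06,-7.56,-0.0,0.0,-0.0,-1],[0.02,0.08,-11.34,-0.0,0.0,-0.0,-1],[0.02,0.11,-15.12,-0.0,0.0,-0.0,-1],[2.09,3.92,-15.13,-0.0,0.0,5.5,-1],[4.15,7.73,-15.13,-0.0,0.0,11.1,-1],[6.22,11.54,-15.13,-0.0,0.0,16.7,-1],[8.28,15.34,-15.14,-0.0,0.0,22.2,-1],[10.35,19.15,-15.14,-0.0,0.0,27.8,-1],[10.19,22.22,-14.64,-0.0,0.0,35.5,-1],[10.04,25.28,-14.15,-0.0,0.0,43.3,-1],[9.89,28.35,-13.65,-0.0,0.0,51.0,-1],[9.73,31.41,-13.15,-0.0,0.0,58.8,-1],[9.73,31.41,-13.15,-0.0,0.0,58.8,-1],[9.73,31.41,-13.15,-0.0,0.0,58.8,-1],[9.73,31.41,-13.15,-0.0,0.0,58.8,-1]]]
```

Eye is 11.2 mm above the grasp point, so the threading height is z ≈ 0.0938.

apply_moves([
  [[0,0,-3.8,0,0,0,-1],[0,0,-7.6,0,0,0,-1],[0,0,-11.3,0,0,0,-1],[0,0.1,-15.1,0,0,0,-1],[2.1,3.92,-15.1,0,0,5.5,-1],[4.15,7.73,-15.1,0,0,11.1,-1],[6.22,11.54,-15.1,0,0,16.7,-1],[8.28,15.34,-15.1,0,0,22.2,-1],[10.35,19.15,-15.1,0,0,27.8,-1],[10.19,22.22,-14.6,0,0,35.5,-1],[10.04,25.28,-14.1,0,0,43.3,-1],[9.89,28.35,-13.6,0,0,51,-1],[9.73,31.41,-13.1,0,0,58.8,-1],[9.73,31.41,-13.1,0,0,58.8,-1],[9.73,31.41,-13.1,0,0,58.8,-1],[9.73,31.41,-13.1,0,0,58.8,-1]],
])

```text
time_s: 32.38
position: [0.4794, 0.07, 0.1812]
tcp_rot: [[-0.694, 0.72, 0.001], [0.72, 0.694, -0.001], [-0.001, -0.0, -1.0]]
force: [0.4, -0.5, -0.7]
opening: 0.504
grasp_force: 30.0
```

```bash
python3 - <<'E'
from plan import *; from geo import *
where()
z=.0938
plan([(*pre,z,YAW+30,-1,.03),(*(pre+.0105*T),z,YAW+30,-1,.005)]+[(*arc(a)[:2],z,arc(a)[2],-1) for a in(-146,-142,-138,-134,-130,-126)]+[(*arc(-126)[:2],.0882,arc(-126)[2],-1,.003)],hold=0)
E
```

```text
t 32.375 grasp [0.4794 0.07   0.1892] phi 43.95 open 0.5044675519649151 gf 30.02132995374268 F [ 0.4 -0.5 -0.7]
15
[[[0.03,0.01,2.39,-0.0,0.1,-0.0,-1],[0.06,0.01,4.77,-0.0,0.1,-0.0,-1],[0.09,0.02,7.16,-0.0,0.1,-0.0,-1],[0.12,0.03,9.54,-0.0,0.1,-0.0,-1],[-0.23,0.03,9.54,-0.0,0.1,-0.0,-1],[-0.58,0.03,9.54,-0.0,0.1,-0.0,-1],[-0.93,0.03,9.54,-0.0,0.1,-0.0,-1],[-1.46,0.05,9.54,-0.0,0.1,-4.0,-1],[-1.98,0.1,9.54,-0.0,0.1,-8.0,-1],[-2.5,0.19,9.54,-0.0,0.1,-12.0,-1],[-3.01,0.32,9.55,-0.0,0.1,-16.0,-1],[-3.5,0.48,9.55,-0.0,0.1,-20.0,-1],[-3.99,0.68,9.55,-0.0,0.1,-24.0,-1],[-3.99,0.68,9.83,-0.0,0.1,-24.0,-1],[-3.99,0.68,10.11,-0.0,0.1,-24.0,-1]]]
```

apply_moves([
  [[0.03,0,2.4,0,0.1,0,-1],[0.06,0,4.8,0,0.1,0,-1],[0.1,0,7.2,0,0.1,0,-1],[0.12,0.03,9.5,0,0.1,0,-1],[0.12,0.03,9.5,0,0.1,0,-1],[-0.23,0.03,9.5,0,0.1,0,-1],[-0.58,0.03,9.5,0,0.1,0,-1],[-0.93,0.03,9.5,0,0.1,0,-1],[-1.46,0.05,9.5,0,0.1,-4,-1],[-1.98,0.1,9.5,0,0.1,-8,-1],[-2.5,0.19,9.5,0,0.1,-12,-1],[-3.0,0.32,9.5,0,0.1,-16,-1],[-3.5,0.48,9.5,0,0.1,-20,-1],[-4.0,0.68,9.5,0,0.1,-24,-1],[-4.0,0.68,9.8,0,0.1,-24,-1],[-4.0,0.68,10.08,0,0.1,-24,-1],[-4.0,0.68,10.08,0,0.1,-24,-1]],
])

```text
time_s: 34.5
position: [0.511, 0.0468, 0.0801]
tcp_rot: [[-0.927, 0.375, -0.002], [0.375, 0.927, 0.0], [0.002, -0.001, -1.0]]
force: [-0.1, 0.2, -0.3]
opening: 0.505
grasp_force: 30.0
```

```bash
python3 - <<'E'
from plan import *; from geo import *
where()
x,y,f=arc(-126)
plan([(x,y,.25,f,.4,.04),(.50,-.03,.25,44,.75,.05)],hold=2)
E
```

```text
t 34.5 grasp [0.5111 0.0468 0.0881] phi 67.95 open 0.5053167023946442 gf 30.021598690655082 F [-0.1  0.2 -0.3]
10
[[[-0.02,-0.01,-3.24,-0.0,-0.1,-0.0,0.4],[-0.04,-0.02,-6.48,-0.0,-0.1,-0.0,0.4],[-0.06,-0.04,-9.71,-0.0,-0.1,-0.0,0.4],[-0.08,-0.05,-12.95,-0.0,-0.1,-0.0,0.4],[-0.1,-0.06,-16.19,-0.0,-0.1,-0.1,0.4],[-0.67,-2.55,-16.19,-0.0,-0.1,7.9,0.75],[-1.25,-5.05,-16.19,-0.0,-0.1,15.9,0.75],[-1.83,-7.54,-16.19,-0.1,-0.1,23.9,0.75],[-1.83,-7.54,-16.19,-0.1,-0.1,23.9,0.75],[-1.83,-7.54,-16.19,-0.1,-0.1,23.9,0.75]]]
```

apply_moves([
  [[0,0,0,0,0,0,0.4],[0,0,0,0,0,0,0.4],[0,0,0,0,0,0,0.4],[0,0,0,0,0,0,0.4],[0,0,-1.5,0,0,0,0.4],[0,0,-4,0,0,0,0.4],[0,0,-8,0,0,0,0.4],[0,0,-12,0,0,0,0.4],[0,0,-16.2,0,0,0,0.4],[0.4,-3,-16.2,0,0,7.9,0.75],[0.4,-7,-16.2,0,0,15.9,0.75],[0.4,-11.5,-16.2,0,0,23.9,0.75],[0.4,-11.5,-16.2,0,0,23.9,0.75],[0.4,-11.5,-16.2,0,0,23.9,0.75],[0.4,-11.5,-16.2,0,0,23.9,0.75]],
])

```text
time_s: 36.38
position: [0.4652, -0.0575, 0.2427]
tcp_rot: [[-0.697, 0.717, -0.001], [0.717, 0.697, 0.0], [0.001, -0.0, -1.0]]
force: [0.3, 0.2, -0.0]
opening: 0.874
grasp_force: 0.0
```

```bash
python3 - <<'E'
from h import *;from plan import *; from geo import *
where()
b=bot.capture("side")
m=bot.camera_model("wrist");a=bot.capture("wrist");t=bot.capture("top");mt=bot.camera_model("top")
cv2.imwrite("pics/w7.png",a)
cv2.imwrite("pics/c7.png",np.hstack([cv2.resize(b[130:260,170:300],(400,400),interpolation=2),cv2.resize(a,(512,400))[:,56:456]]))
for mm,im,n in((m,a,"w"),(mt,t,"t")):
    k=mask(im,(15,110,70),(32,255,255))
    for c in cv2.findContours(k,cv2.RETR_EXTERNAL,cv2.CHAIN_APPROX_NONE)[0]:
        if cv2.contourArea(c)<100:continue
        q=c[:,0,:];P3=cast(mm,q,.036);o,r=cv2.minEnclosingCircle(P3.astype(np.float32)*1000)
        if 20<r<36:print(n,o,r,q.mean(0))
E
```

```text
t 36.375 grasp [ 0.4652 -0.0575  0.2507] phi 44.18 open 0.8740108270015599 gf 0.0 F [ 0.3  0.2 -0. ]
w (511.8414611816406, -201.8981475830078) 23.078643798828125 [203.8041 262.9794]
w (493.1283874511719, -47.76210403442383) 28.71502113342285 [275.3525 178.1721]
w (253.89736938476562, -97.25413513183594) 35.01704406738281 [96.1055 64.9725]
t (823.9006958007812, 34.509437561035156) 25.80490493774414 [225.94  88.2 ]
t (968.7860107421875, -249.06629943847656) 26.611326217651367 [327.86  34.62]
```

View pics/c7.png

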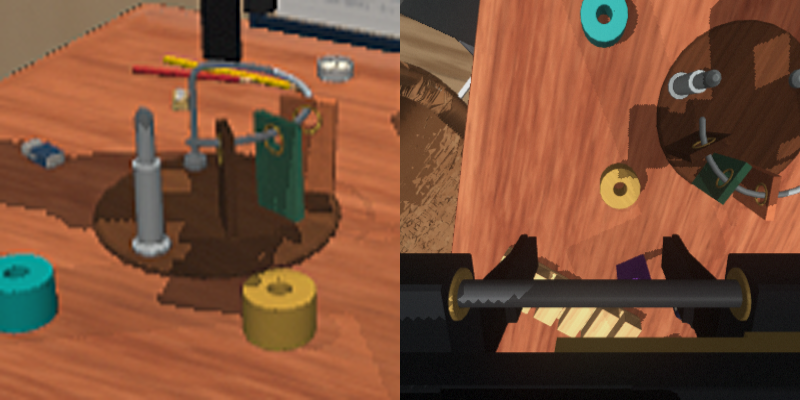

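All three chips (walnut, green, terracotta) hang on the bar. The keeper stands upright but has been knocked aside, with its bore at about (276,179) in the wrist view. I'll squeeze it first crosswise, then at the final yaw, to centre it in both axes.

```bash
python3 - <<'E'
from h import *;from plan import *; from geo import *
a=cv2.imread("pics/w7.png");m=bot.camera_model("wrist")
k=mask(a,(15,110,90),(32,255,255),(240,140,75,75))
h=cv2.bitwise_not(k);n,l,s,ce=cv2.connectedComponentsWithStats(h)
print([(s[i],ce[i],cast(m,ce[i],.036)) for i in range(1,n) if 15<s[i,4]<400])
x,y=cast(m,[276,179.5],.036)[0];print(x,y)
x,y=.493,-.0485
plan([(x,y,.15,134,1,.04),(x,y,.06,134,1,.04),(x,y,.0245,134,1,.02)],hold=1)
E
```

```text
[(array([270, 175,  11,  13, 117], dtype=int32), array([275.    , 180.8974]), array([[ 0.4946, -0.0498]]))]
0.4942168302201765 -0.04763425761495151
18
[[[-0.11,0.22,0.84,-0.0,-0.1,-7.5,1],[-0.22,0.44,1.67,-0.0,-0.1,-15.0,1],[-0.33,0.66,2.51,-0.0,-0.1,-22.5,1],[-0.44,0.88,3.34,-0.0,-0.1,-29.9,1],[-0.55,1.1,4.18,-0.0,-0.1,-37.4,1],[-0.66,1.32,5.02,-0.0,-0.1,-44.9,1],[-0.76,1.54,5.85,-0.0,-0.1,-52.4,1],[-0.87,1.76,6.69,0.0,-0.1,-59.9,1],[-0.98,1.98,7.52,0.0,-0.1,-67.4,1],[-1.09,2.2,8.36,0.0,-0.1,-74.9,1],[-1.2,2.42,9.2,0.0,-0.1,-82.3,1],[-1.31,2.64,10.03,0.0,-0.1,-89.8,1],[-1.31,2.64,13.03,0.0,-0.1,-89.8,1],[-1.32,2.64,16.03,0.0,-0.1,-89.8,1],[-1.32,2.65,19.03,0.0,-0.1,-89.8,1],[-1.32,2.65,20.81,0.0,-0.1,-89.8,1],[-1.33,2.65,22.58,0.0,-0.1,-89.8,1],[-1.33,2.65,22.58,0.0,-0.1,-89.8,1]]]
```

apply_moves([
  [[-0.1,0.2,0.8,0,0,-7.5,1],[-0.2,0.4,1.7,0,0,-15,1],[-0.3,0.66,2.5,0,0,-22.5,1],[-0.4,0.9,3.3,0,0,-30,1],[-0.5,1.1,4.2,0,0,-37.5,1],[-0.6,1.3,5,0,0,-45,1],[-0.7,1.5,5.9,0,0,-52.5,1],[-0.9,1.8,6.7,0,0,-60,1],[-1.0,2.0,7.5,0,0,-67.4,1],[-1.1,2.2,8.4,0,0,-75,1],[-1.2,2.4,9.2,0,0,-82.4,1],[-1.4,2.7,10,0,0,-89.8,1],[-1.4,2.7,13,0,0,-89.8,1],[-1.4,2.7,16,0,0,-89.8,1],[-1.4,2.7,19,0,0,-89.8,1],[-1.4,2.7,20.8,0,0,-89.8,1],[-1.4,2.7,22.5,0,0,-89.8,1],[-1.4,2.7,22.5,0,0,-89.8,1]],
])

```text
time_s: 38.78
position: [0.4932, -0.0489, 0.0162]
tcp_rot: [[-0.72, -0.694, -0.004], [-0.694, 0.72, 0.001], [0.002, 0.004, -1.0]]
force: [0.7, 0.2, 1.0]
opening: 1.001
grasp_force: 0.0
```

apply_moves([
  [[0,0,0,0,0,0,-1],[0,0,0,0,0,0,-1],[0,0,0,0,0,0,-1],[0,0,0,0,0,0,-1],[0,0,0,0,0,0,-1],[0,0,0,0,0,0,-1]],
])

```text
time_s: 39.52
position: [0.494, -0.0498, 0.0177]
tcp_rot: [[-0.721, -0.693, -0.001], [-0.693, 0.721, -0.0], [0.0, 0.0, -1.0]]
force: [-0.8, -0.4, 3.8]
opening: 0.578
grasp_force: 30.0
```

```bash
python3 - <<'E'
from plan import *
where()
s=bot.read_state();R=np.array(s["tcp_rot"]);g=np.array(s["position"])-.008*R[:,2]
plan([(*g[:2],.05,134,-1,.03),(.45,-.10,.05,134,-1,.03),(.45,-.10,g[2]+.0003,134,-1,.015)],hold=1)
E
```

```text
t 39.525 grasp [ 0.494  -0.0498  0.0257] phi 133.87 open 0.5780318723473089 gf 30.000227397758863 F [-0.8 -0.4  3.8]
7
[[[0.0,0.0,-2.43,0.0,-0.0,-0.1,-1],[2.22,-0.19,-2.43,0.0,-0.0,-0.1,-1],[4.44,-0.38,-2.43,0.0,-0.0,-0.1,-1],[6.66,-0.57,-2.43,0.0,-0.0,-0.1,-1],[6.66,-0.57,-1.23,0.0,-0.0,-0.1,-1],[6.66,-0.57,-0.03,0.0,-0.0,-0.1,-1],[6.66,-0.57,-0.03,0.0,-0.0,-0.1,-1]]]
```

apply_moves([
  [[0,0,-2.4,0,0,0,-1],[2.2,-0.2,-2.4,0,0,0,-1],[4.4,-0.4,-2.4,0,0,0,-1],[6.7,-0.6,-2.4,0,0,0,-1],[6.7,-0.6,-1.2,0,0,0,-1],[6.7,-0.6,-0.05,0,0,0,-1],[6.7,-0.6,-0.05,0,0,0,-1],[6.7,-0.6,-0.05,0,0,0,1],[6.7,-0.6,-0.05,0,0,0,1],[6.7,-0.6,-0.05,0,0,0,1],[6.7,-0.6,-0.05,0,0,0,1],[6.7,-0.6,-0.05,0,0,0,1]],
])

```text
time_s: 41.02
position: [0.4496, -0.1004, 0.018]
tcp_rot: [[-0.721, -0.693, -0.001], [-0.693, 0.721, 0.0], [0.001, 0.001, -1.0]]
force: [-1.0, 0.7, 1.5]
opening: 0.982
grasp_force: 0.0
```

apply_moves([
  [[0,0,0,0,0,9,1],[0,0,0,0,0,18,1],[0,0,0,0,0,27,1],[0,0,0,0,0,36,1],[0,0,0,0,0,45,1],[0,0,0,0,0,54,1],[0,0,0,0,0,63,1],[0,0,0,0,0,72,1],[0,0,0,0,0,81,1],[0,0,0,0,0,89.9,1],[0,0,0,0,0,89.9,1],[0,0,0,0,0,89.9,1],[0,0,0,0,0,89.9,-1],[0,0,0,0,0,89.9,-1],[0,0,0,0,0,89.9,-1],[0,0,0,0,0,89.9,-1],[0,0,0,0,0,89.9,-1],[0,0,0,0,0,89.9,-1]],
])

```text
time_s: 43.28
position: [0.4496, -0.1004, 0.0179]
tcp_rot: [[-0.694, 0.72, -0.001], [0.72, 0.694, 0.0], [0.001, -0.001, -1.0]]
force: [-0.1, 0.5, -0.1]
opening: 0.596
grasp_force: 30.0
```

```bash
python3 - <<'E'
from plan import *; from geo import *
where(); print(P)
g=(.4644,.0852)
plan([(.45,-.1,.185,44,-1,.04),(*g,.185,44,-1,.035)],hold=4)
E
```

```text
t 43.275 grasp [ 0.4496 -0.1004  0.0259] phi 43.98 open 0.5957848757974529 gf 29.999913185311016 F [-0.1  0.5 -0.1]
[0.46465009 0.0856401 ]
14
[[[0.0,0.01,-3.98,-0.0,-0.1,-0.0,-1],[0.01,0.02,-7.96,-0.0,-0.1,-0.0,-1],[0.01,0.03,-11.93,-0.0,-0.1,-0.0,-1],[0.02,0.04,-15.91,-0.0,-0.1,-0.0,-1],[2.07,2.36,-15.91,-0.0,-0.1,-0.0,-1],[4.12,4.67,-15.91,-0.0,-0.1,-0.0,-1],[6.18,6.99,-15.91,-0.0,-0.1,-0.0,-1],[8.23,9.31,-15.91,-0.0,-0.1,-0.0,-1],[10.29,11.62,-15.91,-0.0,-0.1,-0.0,-1],[12.34,13.94,-15.91,-0.0,-0.1,-0.0,-1],[12.34,13.94,-15.91,-0.0,-0.1,-0.0,-1],[12.34,13.94,-15.91,-0.0,-0.1,-0.0,-1],[12.34,13.94,-15.91,-0.0,-0.1,-0.0,-1],[12.34,13.94,-15.91,-0.0,-0.1,-0.0,-1]]]
```

apply_moves([
  [[0,0,-4,0,0,0,-1],[0,0,-8,0,0,0,-1],[0,0,-12,0,0,0,-1],[0,0,-15.9,0,0,0,-1],[2.1,2.36,-15.9,0,0,0,-1],[4.1,4.67,-15.9,0,0,0,-1],[6.2,7,-15.9,0,0,0,-1],[8.2,9.3,-15.9,0,0,0,-1],[10.3,11.6,-15.9,0,0,0,-1],[12.34,13.94,-15.9,0,0,0,-1],[12.34,13.94,-15.9,0,0,0,-1],[12.34,13.94,-15.9,0,0,0,-1],[12.34,13.94,-15.9,0,0,0,-1],[12.34,13.94,-15.9,0,0,0,-1]],
])

```text
time_s: 45.02
position: [0.4645, 0.0844, 0.1769]
tcp_rot: [[-0.693, 0.721, -0.002], [0.721, 0.693, 0.0], [0.001, -0.001, -1.0]]
force: [0.2, -0.1, -0.9]
opening: 0.595
grasp_force: 30.0
```

```bash
python3 - <<'E'
from h import *;from plan import *; from geo import *
where()
b=bot.capture("side");m=bot.camera_model("wrist");a=bot.capture("wrist");ms=bot.camera_model("side")
s=bot.read_state();R=np.array(s["tcp_rot"]);g=np.array(s["position"])-.008*R[:,2]
print("side: keeper bottom",proj(ms,g-[0,0,.0259]),"post",proj(ms,np.r_[P,.129]))
cv2.imwrite("pics/c8.png",np.hstack([cv2.resize(b[100:230,160:290],(400,400),interpolation=2),cv2.resize(a[110:310,155:355],(400,400),interpolation=2)]))
plan([(.4644,.0852,.145,44,-1,.02)],hold=1)
E
```

```text
t 45.025 grasp [0.4645 0.0844 0.1849] phi 43.89 open 0.5948553155271308 gf 29.999813606773387 F [ 0.2 -0.1 -0.9]
side: keeper bottom [[215.7084 152.1711]] post [[216.3124 164.43  ]]
3
[[[0.02,0.02,2.0,-0.0,-0.1,-0.0,-1],[0.04,0.04,3.99,-0.0,-0.1,-0.1,-1],[0.04,0.04,3.99,-0.0,-0.1,-0.1,-1]]]
```

View pics/c8.png

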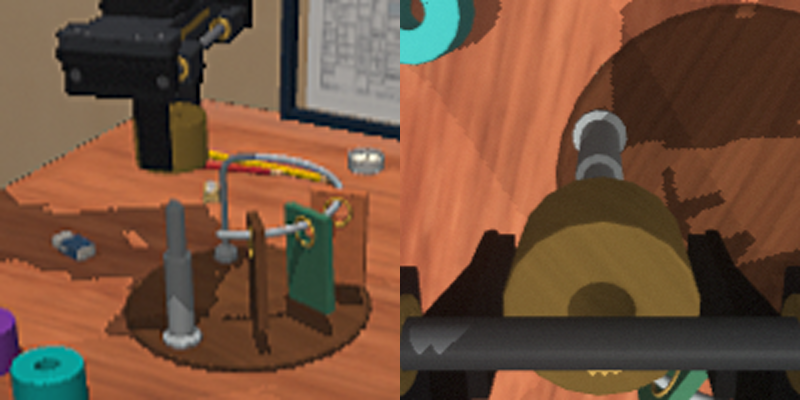

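The keeper is held level above the post and aligned laterally (crop column about 601 against 599 for the post). I'll check the along-bar offset numerically in the side image.

```bash
python3 - <<'E'
from h import *;from plan import *; from geo import *
b=bot.capture("side");ms=bot.camera_model("side");g=cv2.cvtColor(b,cv2.COLOR_BGR2HSV)
s=bot.read_state();R=np.array(s["tcp_rot"]);gp=np.array(s["position"])-.008*R[:,2]
for z in(.095,.105,.115):
    u,v=proj(ms,np.r_[P,z])[0];v=int(round(v));row=g[v,int(u)-14:int(u)+15,1];print(z,u.round(1),v,int(u)-14,row)
for dz in(-.015,-.005,.005):
    u,v=proj(ms,gp+[0,0,dz])[0];v=int(round(v));r=g[v,int(u)-15:int(u)+20];print(u.round(2),v,int(u)-15,[tuple(map(int,x[[0,2]])) for x in r[10:]])
E
```

```text
0.095 217.1 178 203 [163 163 162 163 153 149 152 156 151 158 168  61  16   3   3   6  23  79
 163 165 160 164 162 158 163 163 162 180 198]
0.105 216.9 174 202 [153 153 152 157 157 159 167 162 157 160 160 176  14  12   3   3   6  37
 128 164 161 158 162 161 154 160 160 164 178]
0.115 216.7 170 202 [157 156 161 159 156 159 160 163 158 156 163 145  13  12   0   6  13  49
 163 161 157 154 158 157 153 156 160 164 166]
215.41 148 200 [(120, 18), (150, 18), (10, 19), (165, 18), (120, 19), (17, 30), (21, 103), (20, 99), (20, 96), (20, 95), (21, 92), (20, 93), (20, 90), (20, 87), (19, 84), (21, 78), (23, 65), (10, 129), (12, 206), (7, 193), (7, 190), (8, 190), (8, 190), (9, 190), (9, 192)]
215.15 143 200 [(20, 19), (150, 22), (0, 21), (128, 20), (110, 17), (18, 57), (20, 103), (20, 100), (20, 98), (20, 96), (20, 95), (20, 93), (20, 89), (20, 87), (20, 83), (21, 79), (23, 65), (12, 122), (9, 187), (9, 183), (9, 180), (9, 180), (9, 182), (9, 181), (10, 182)]
214.89 139 199 [(160, 22), (90, 21), (150, 20), (150, 18), (105, 16), (120, 15), (20, 83), (20, 106), (20, 104), (21, 102), (19, 105), (20, 104), (20, 104), (20, 107), (20, 108), (20, 96), (21, 83), (23, 71), (11, 154), (10, 188), (10, 189), (9, 189), (9, 187), (9, 186), (9, 186)]
```

apply_moves([
  [[0.05,0.04,1.0,0,-0.1,0,-1],[0.05,0.04,2.0,0,-0.1,0,-1],[0.05,0.04,2.8,0,-0.1,0,-1],[0.05,0.04,3.4,0,-0.1,0,-1],[0.05,0.04,4.0,0,-0.1,0,-1],[0.05,0.04,4.0,0,-0.1,0,-1]],
])

```text
time_s: 45.92
position: [0.464, 0.0856, 0.1364]
tcp_rot: [[-0.694, 0.72, -0.001], [0.72, 0.694, -0.001], [0.0, -0.002, -1.0]]
force: [-0.9, -2.0, -1.8]
opening: 0.596
grasp_force: 30.0
```

```bash
python3 -c "
from plan import *
where()
plan([(.4644,.0852,.112,44,-1,.006)],hold=1)"
```

```text
t 45.925 grasp [0.464  0.0856 0.1444] phi 43.99 open 0.5959054756992226 gf 29.999512752328883 F [-0.9 -2.  -1.8]
7
[[[-0.01,0.0,0.54,-0.1,-0.0,-0.0,-1],[-0.02,0.01,1.08,-0.1,-0.0,-0.0,-1],[-0.03,0.01,1.62,-0.1,-0.0,-0.0,-1],[-0.04,0.01,2.16,-0.1,-0.0,-0.0,-1],[-0.05,0.01,2.7,-0.1,-0.0,-0.0,-1],[-0.06,0.01,3.24,-0.1,-0.0,-0.0,-1],[-0.06,0.01,3.24,-0.1,-0.0,-0.0,-1]]]
```

apply_moves([
  [[0,0,0.5,0,0,0,-1],[0,0,1.1,0,0,0,-1],[0,0,1.6,0,0,0,-1],[0,0,2.2,0,0,0,-1],[0,0,2.7,0,0,0,-1],[0,0,3.1,0,0,0,-1],[0,0,3.25,0,0,0,-1],[0,0,3.25,0,0,0,-1]],
])

```text
time_s: 46.92
position: [0.4641, 0.0855, 0.1039]
tcp_rot: [[-0.694, 0.72, -0.001], [0.72, 0.694, -0.001], [-0.0, -0.002, -1.0]]
force: [-1.3, -4.8, -1.1]
opening: 0.599
grasp_force: 30.0
```

```bash
python3 -c "
from plan import *
where()"
```

```text
t 46.925 grasp [0.4641 0.0855 0.1119] phi 43.98 open 0.5987353135924475 gf 29.999981508299243 F [-1.3 -4.8 -1.1]
```

apply_moves([
  [[0,0,0.05,0,0,0,0.65],[0,0,0.05,0,0,0,0.65],[0,0,0.05,0,0,0,0.65],[0,0,0.05,0,0,0,0.65],[0,0,-1.5,0,0,0,0.65],[0,0,-4,0,0,0,0.65],[0,0,-8,0,0,0,0.65],[0,0,-13,0,0,0,0.65],[0,0,-15,0,0,0,0.65],[0,0,-15,0,0,0,0.65],[0,0,-15,0,0,0,0.65]],
])

```text
time_s: 48.3
position: [0.4635, 0.086, 0.2534]
tcp_rot: [[-0.694, 0.72, -0.002], [0.72, 0.694, -0.001], [0.001, -0.002, -1.0]]
force: [-0.1, 0.2, 0.1]
opening: 0.822
grasp_force: 0.0
```

```bash
python3 - <<'E'
from h import *;from plan import *; from geo import *
where()
b=bot.capture("side");m=bot.camera_model("wrist");a=bot.capture("wrist");ms=bot.camera_model("side")
print("side keeper top centre if seated",(proj(ms,np.r_[P,.121])-[160,115])*4,"bottom",(proj(ms,np.r_[P,.085])-[160,115])*4)
cv2.imwrite("pics/c9.png",np.hstack([cv2.resize(b[115:215,160:260],(400,400),interpolation=2),cv2.resize(a[110:310,155:355],(400,400),interpolation=2)]))
E
```

```text
t 48.3 grasp [0.4635 0.086  0.2614] phi 43.97 open 0.8222523056803703 gf 0.0 F [-0.1  0.2  0.1]
side keeper top centre if seated [[226.0332 210.7081]] bottom [[229.4823 267.8901]]
```

View pics/c9.png

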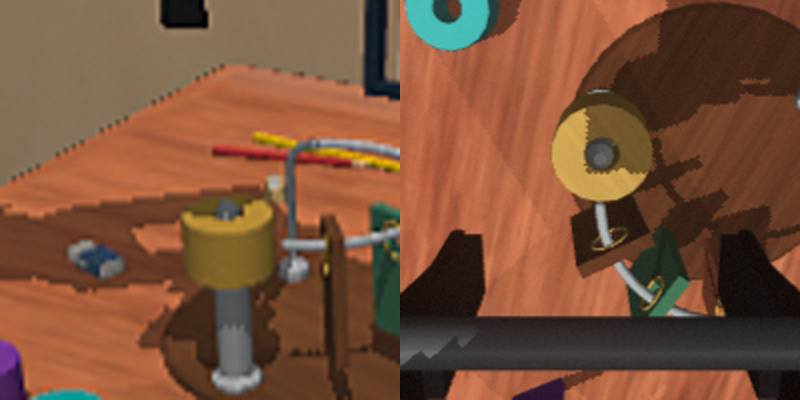

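The keeper is back on the post with its top centre at crop (227,211), where the seated prediction puts it. The chips hang on the bar. A numeric comparison with the starting side image, then hand in.

```bash
python3 - <<'E'
from h import *
b=bot.capture("side");r=(195,150,45,50)
for im in(cv2.imread("pics/s0.png"),b):
    c=big(mask(im,(15,100,60),(32,255,255),r));print(cv2.boundingRect(c),c.mean(0))
t=bot.capture("top");o=cv2.imread("pics/t0.png")
for im in(o,t):
    c=big(mask(im,(0,120,60),(6,255,255),(165,80,45,45)));k=big(mask(im,(0,0,0),(180,255,50),(255,115,40,35)));print(c.mean(0),k.mean(0))
E
```

```text
(205, 160, 26, 28) [219.0319 172.6383]
(205, 160, 26, 28) [218.9785 172.4946]
[186.9753 103.3704] [272.6912 132.3235]
[187.325 103.25 ] [272.2687 132.2687]
```

Keeper matches its original seated image to a fraction of a pixel, and the candle and ink bottle have not moved.

```bash
python3 -c "
from rig import bot
print(bot.hand_in())"
```

```text
the job is handed in; nothing more can be done
None
```

Job handed in (no verdict was returned): the terracotta, green and walnut chips hang on the hook, the keeper is back down on its shoulder, and the candle and ink bottle have not moved.

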